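# Empty the coupling box into the bin

### The job

In the machines lab, swing the lid of the blue box right back past its catch until it stays open by itself, the box still standing in its dock; then lift the box and tip its three shaft couplings over its sloping front, from just above the yellow bin, into the bin, without touching the couplings. Stand the empty box back in its dock as it was, upright, lid still folded back, and let go. Do not tip the box while the lid is not fully back, do not throw or drop the couplings from high up, and leave the other things on the bench where they are.

Things in the scene. Friction and masses are not known exactly. Their poses are not given: they have to be found in the camera images.
- box_center (a point): centre (half-way up) of the blue lidded box, 150 long (x) x 64 wide (y) x 52 high, walls 3, 0.5 kg + load; loose, in the dock. -x end: front wall slopes outward, from the floor at x=-31 up to the pouring lip at x=-75 (50 degrees from the floor); hinge at the +x end. Long sides flat: grip across at x=0 to 25 (balance near x=20, lid back); a spring strut stands 8 out of the +y side beyond x=48
- lid_hinge (a point): middle of the lid's hinge axis, on the box's +x rim: x=+75, y=0, 26 above the box centre. Its frame turns with the lid; y is the hinge axis (parallel to the box's y)
- lid (a joint): angle of the white lid, rad: 0 shut, grows as it rises and folds back over the hinge end; stop at 2.6 (leaning back, 31 degrees above level). An over-centre catch (about 0.1 N m) pulls it shut below 1.75 and back onto the stop above 1.75, where it stays even when the box is tipped; let go below 1.75 it falls shut
- bar_left (a point): grip point on the +y end of the orange lifting bar: round, 10 diameter, 144 long, parallel to the hinge along the lid's free edge, 40 past the lid on each side. Point on its axis, 52 from the box's mid-plane, 158 from the hinge (2.5 above it when shut); moves in an arc about the hinge axis. It spins freely on its core, so it can be pinched from above while the lid turns
- bar_right (a point): the same point on the -y end of the orange bar
- coup0_mid (a point): shaft coupling: aluminium cylinder with a red band, 28 diameter x 52 long, 80 g; starts lying across inside the shut box. Point: its centre; y along its axis
- coup1_mid (a point): shaft coupling: aluminium cylinder with a red band, 28 diameter x 52 long, 80 g; starts lying across inside the shut box. Point: its centre; y along its axis
- coup2_mid (a point): shaft coupling: aluminium cylinder with a red band, 28 diameter x 52 long, 80 g; starts lying across inside the shut box. Point: its centre; y along its axis
- dock: black dock plate fixed to the bench, 175 x 86 x 6; the box stands on it (centre over the dock's origin, axes alike), its underside 6 above the bench. Low lips, 12 to 14 above the bench, at both ends and four corners, about 4 play; sides free of lips from x=-12 to +55. Origin: middle of its underside
- bin: yellow open bin fixed to the bench, 200 (x) x 160 (y) x 60 high, walls 4. Origin: centre of its underside
- can_mid (a point): bystander: grey can with a dark green band, 66 diameter x 160 high, standing beside the dock, 115 to one side (either) of its mid-plane, level with the front half of the box; point: half-way up
- meter_mid (a point): bystander: yellow multimeter, 140 x 66 x 34 high, lying on the other side of the dock, long side along the dock; point: centre
- driver_mid (a point): bystander: screwdriver, 190 long, 26 high, lying between dock and bin along its x axis; point: middle of its length
- tin_mid (a point): bystander: steel tin, 70 diameter x 45 high, next to the bin's far (+x) wall; point: half-way up
- mug_mid (a point): bystander: blue mug, 80 diameter x 90 high; point: half-way up
- flywheel_mid (a point): bystander: steel flywheel, 100 diameter x 35 high; point: half-way up
- calc_mid (a point): bystander: grey pocket calculator, 150 x 80 x 16; point: centre
Not all that is in view belongs to the job. Of the things that look like the part that bears box_center, the middle-sized one is meant.

How it is judged:
By the outcome, as a careful person would: the job done as asked, in the order asked, and still so for the second after the job is handed in, with the robot touching nothing.
It also fails if it takes over 72 s, if anything falls off the work surface, if the arm or the gripper's body presses on something with over 40 N, if the wrist force passes 120 N, or if a joint passes its speed limit or range.

### The arm

A 7-joint arm with a two-finger parallel gripper is mounted at the origin on the work surface. World frame = base frame: x ahead of the robot, y to its left, z up, the work surface at z = 0. Lengths are in m, angles in rad, forces in N, time in s.
With the tool pointing down it reaches from about 0.35 to 0.9 m from the base axis. Payload 7.2 kg.
Tool frame: the origin (TCP) lies between the finger pads; the fingertips stand 19 mm ahead of it and the grasp point (between the pads) is the TCP (bot.tip_reach is the x of the fingertips in the tool frame, in m); x points along the fingers, z is the direction in which the jaws open and shut, and the axes are right-handed (so a half turn about x gives the same grasp; the last joint's range is limited). The gripper opens to 85 mm and grips with 20 to 120 N. Pads are 22 mm wide; open, the fingers measure 114 mm over their backs; the gripper's body (76 mm by 85 mm) begins 54 mm behind the grasp point. The pads swing forward as they close: fully open they stand 13 mm farther back than shut.
Start: joints at [-1.313, 0.411, -0.013, 1.596, 0.006, 1.134, -0.082], TCP at [0.2, 0.592, 0.25] pointing down, gripper open.
Joint ranges: [-2.95, 2.95], [-0.29, 1.99], [-1.47, 1.44], [0.14, 2.54], [-1.03, 4.17], [0.13, 1.85], [-2.86, 2.86]. Speed limits (rad/s): [2.39, 2.39, 3.01, 3.01, 3.14, 3.14, 3.14].

### API

Orientations are given as a unit quaternion [x, y, z, w].
In Python, from bench import bot, get_image, job gives the robot as it stands.
- The arm moves only by the tool drive_tool, never from a script. Its argument "targets" is one flat list of numbers, 7 for each row, row after row: the opening, from -1 (shut) to 1 (fully open), then the shift along the tool's x, y, z in mm, then the turn, a rotation vector about the tool's x, y, z in rad. In form: [gripper, x, y, z, wx, wy, wz, gripper, x, y, z, wx, wy, wz, ...]. A call has exactly 8 rows; each row is the pose to reach, as a shift and turn from the pose commanded when the call began, along the tool's axes at that moment; what a row does not reach only later rows make up. A row lasts 1/12 s, in which the tool goes at most 41.7 mm and 7.16 degrees, less where a joint would pass 70% of its speed; a pose out of reach is approached as far as the arm can. A call with a gripper value outside its range is refused whole. The fingers move at their own pace and stop on an object; "newtons" is the grip in N (left out, the last holds). Time passes only in rows, so rows that repeat a pose let the fingers close, or fill a call up. It gives the time, the measured TCP pose, the force and the opening at its end, in the units of the state.
- bot.sense(): the state, without advancing time (a new reading comes with each control period).
- get_image(name): name is "scene" or "top" or "wrist"; returns a dict with "image" (400x640x3 uint8, red, green, blue), "depth" (400x640 float32, m along the optical axis (not along the pixel's ray), 0 where there is no reading), "fovy" (degrees; the focal length in pixels is half the picture's height over the tangent of half this angle, whatever the lens; pixels are square), "cx", "cy" (the principal point, pixels), "xyz" and "rotation" of the camera in the world. Camera axes: x right, y down, z forward; pixel columns grow to the right and rows downward; lengths in m; the calibration is good to about 2 mm. A picture is of the moment at which its call begins.
- job.finish_job(): hands the job in, once; it reports no verdict.
The state is a dict: "time_s": time; "joint_pos": joint angles; "qd": joint speeds; "tau": joint torques, N m; "tcp_pos": TCP position; "tool_rot": TCP orientation; "force": force on the tool from outside, world axes, zero at the start; "wrist_torque": the same for the moment, N m; "gripper_width": finger opening in m.
Only numpy, scipy, OpenCV 4.12 (cv2) and the standard library are available. Lean on these libraries where they do the work, as an engineer would, in place of code of your own. Each camera call takes 0.05 s, during which the arm holds its last target. There are 200 camera calls.

## Working session

There is one attempt and no reset: what is moved stays moved. The work goes in short steps, Python scripts to look and compute and a tool call to move; the robot and the scene stay as the last step left them, time stands still between calls to the robot, and variables do not carry over. Pictures are saved under pics/ and viewed, about 8 in all and at most 12, crops included, and the job is handed in when it is done.

Besides the shell and the picture viewer there is one more tool, called after ">>>" as a command line: name --argument value ..., lists and objects as JSON in quotes. drive_tool: Moves the arm, as the interface text tells. Its arguments: {"type":"object","properties":{"targets":{"type":"array","items":{"type":"number"}},"newtons":{"type":"number"}},"required":["targets"]}

```bash
ls; mkdir -p pics; cat > h.py <<'E'
import numpy as np, cv2
from bench import bot, get_image, job
def grab(n):
    d=get_image(n); d['f']=200/np.tan(np.radians(d['fovy'])/2); return d
def save(d,name,crop=None,scale=1):
    im=cv2.cvtColor(d['image'],cv2.COLOR_RGB2BGR)
    if crop: u0,v0,u1,v1=crop; im=im[v0:v1,u0:u1]
    if scale!=1: im=cv2.resize(im,None,fx=scale,fy=scale,interpolation=cv2.INTER_CUBIC)
    cv2.imwrite('pics/'+name,im)
def R(d):
    return np.array(d['rotation']).reshape(3,3)
def cloud(d):
    v,u=np.mgrid[:400,:640]; z=d['depth']
    p=np.stack([(u-d['cx'])/d['f']*z,(v-d['cy'])/d['f']*z,z],-1)
    return p@R(d).T+np.array(d['xyz'])
def ray(d,u,v,h):
    r=R(d)@np.array([(u-d['cx'])/d['f'],(v-d['cy'])/d['f'],1]); c=np.array(d['xyz'])
    return c+r*(h-c[2])/r[2]
E
python3 - <<'E'
from h import *
for n in('scene','top','wrist'):
    d=grab(n); save(d,n+'0.png'); print(n,d['fovy'],d['cx'],d['cy'],d['xyz'],np.array(d['rotation']).round(3).tolist())
print(bot.sense())
E
```

```text
pics
scene 54.663485211833304 326.6522021992602 194.29807673955517 [ 1.18116397 -0.17607262  0.85531139] [0.722, 0.585, -0.23, -0.289]
top 47.80645169505604 321.8078523028215 201.44966917987333 [ 0.38063734 -0.02785419  1.39705048] [-0.697, 0.716, -0.028, 0.035]
wrist 63.31866259663641 321.4955972376692 203.0671807412044 [0.13281785 0.61540869 0.37410336] [0.804, 0.578, 0.081, 0.116]
{'time_s': 0.15, 'joint_pos': array([-1.31321188,  0.41175209, -0.01273177,  1.5968163 ,  0.005583  ,
        1.13428797, -0.0821763 ]), 'qd': array([ 0.0015413 , -0.00049072, -0.00020634, -0.00186523,  0.00114958,
       -0.00065375,  0.00138665]), 'tau': array([ 2.01788993e-03, -6.01034832e+01,  6.82934001e-01, -2.99646932e+01,
        1.38790469e-02,  7.92453502e-03,  3.33592072e-05]), 'tcp_pos': array([0.19993673, 0.59180009, 0.24963826]), 'tool_rot': array([-0.41258219,  0.5747951 ,  0.41204058,  0.57411592]), 'force': array([-0.14007226,  0.0050358 , -0.35798978]), 'wrist_torque': array([-0.00686965, -0.00585369,  0.03353313]), 'gripper_width': 0.08529900589237864}
```

```bash
sed -i "s/    return np.array(d\['rotation'\]).reshape(3,3)/    return Rotation.from_quat(d['rotation']).as_matrix()/; 1a from scipy.spatial.transform import Rotation" h.py; python3 -c "
from h import *
print(Rotation.from_quat(bot.sense()['tool_rot']).as_matrix().round(3))"
```

```text
[[-0.    -0.947  0.32 ]
 [-0.001  0.32   0.947]
 [-1.    -0.    -0.001]]
```

View pics/top0.png

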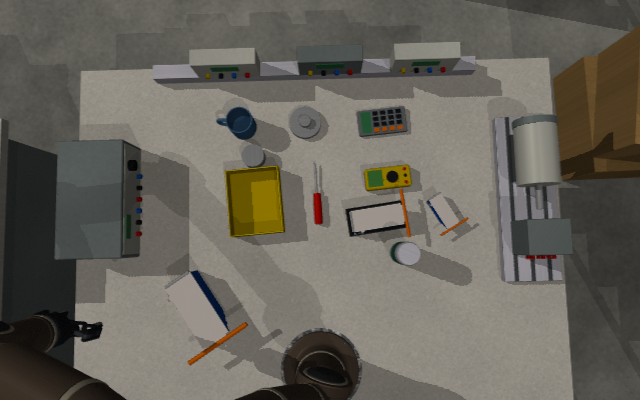

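View pics/scene0.png

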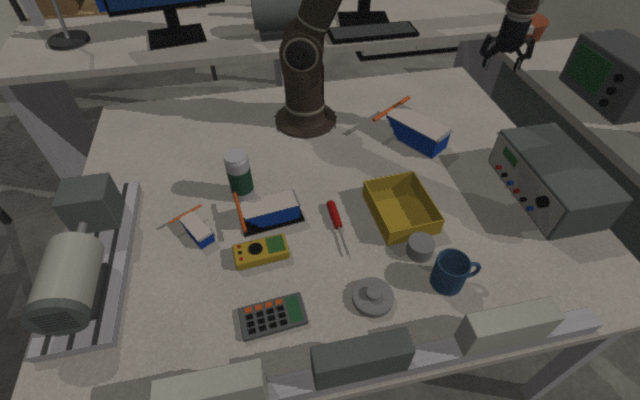

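Three blue boxes with white lids are in the top view: the largest at (200,308), the middle-sized in the black dock at (378,218), and the smallest at (443,210). The docked one, flanked by the can (405,253) and the meter (388,177), fits. Next I'll confirm it in a crop and measure.

```bash
cat > m.py <<'E'
from h import *
d=grab('top'); P=cloud(d); im=d['image']; hsv=cv2.cvtColor(im,cv2.COLOR_RGB2HSV)
save(d,'crop1.png',(290,140,490,290),4)
def rep(name,mask,h,roi):
    m=np.zeros((400,640),np.uint8); u0,v0,u1,v1=roi; m[v0:v1,u0:u1]=mask[v0:v1,u0:u1]
    n,l,s,c=cv2.connectedComponentsWithStats(m); k=1+np.argmax(s[1:,4]); ys,xs=np.where(l==k)
    pts=np.array([ray(d,u,v,h)[:2] for u,v in zip(xs,ys)],np.float32)*1000
    (cx,cy),(w,hh),a=cv2.minAreaRect(pts); z=P[ys,xs,2]; z=z[d['depth'][ys,xs]>0]
    print(name,'c',round(cx,1),round(cy,1),'size',round(w,1),round(hh,1),'ang',round(a,2),'z med/90',np.round(np.percentile(z,[10,50,90])*1000,1) if len(z) else None,'n',len(xs))
H,S,V=hsv[...,0],hsv[...,1],hsv[...,2]
org=((H>5)&(H<18)&(S>150)&(V>100)).astype(np.uint8)
rep('bar',org,.060,(395,185,420,245))
rep('lid',((S<60)&(V>140)).astype(np.uint8),.060,(352,203,404,233))
blk=(V<50).astype(np.uint8); rep('dock',blk,.012,(340,195,410,242))
yel=((H>20)&(H<34)&(S>120)&(V>60)).astype(np.uint8)
rep('bin',yel,.060,(215,155,295,245)); rep('meter',yel,.034,(355,160,420,195))
rep('can',((S<70)&(V>110)).astype(np.uint8),.160,(390,236,425,268))
rep('driver',((S>150)&((H<5)|(H>172))).astype(np.uint8),.02,(305,155,330,230))
print(dir(bot))
E
python3 m.py
```

```text
bar c 462.8 -260.5 size 142.1 9.5 ang 7.67 z med/90 [62.1 65.6 69.2] n 147
lid c 450.1 -180.3 size 64.7 150.1 ang 7.96 z med/90 [59.3 62.9 66.6] n 1006
dock c 451.2 -177.1 size 83.6 169.9 ang 7.59 z med/90 [ 3.7  9.5 18.5] n 216
bin c 510.0 185.4 size 202.0 165.0 ang 4.0 z med/90 [ 1.4  5.7 53.6] n 3514
meter c 572.8 -217.1 size 67.4 140.0 ang 4.83 z med/90 [29.3 34.1 38.2] n 642
can c 354.3 -245.6 size 93.0 75.7 ang 88.52 z med/90 [ -0.8 158.1 163.2] n 678
driver c 486.0 -1.9 size 93.1 22.7 ang 2.1 z med/90 [19.  24.5 28.9] n 224
['PlanningError', '__class__', '__delattr__', '__dict__', '__dir__', '__doc__', '__eq__', '__format__', '__ge__', '__getattribute__', '__getstate__', '__gt__', '__hash__', '__init__', '__init_subclass__', '__le__', '__lt__', '__module__', '__ne__', '__new__', '__reduce__', '__reduce_ex__', '__repr__', '__setattr__', '__sizeof__', '__str__', '__subclasshook__', '__weakref__', 'sense', 'tip_reach']
```

View pics/crop1.png

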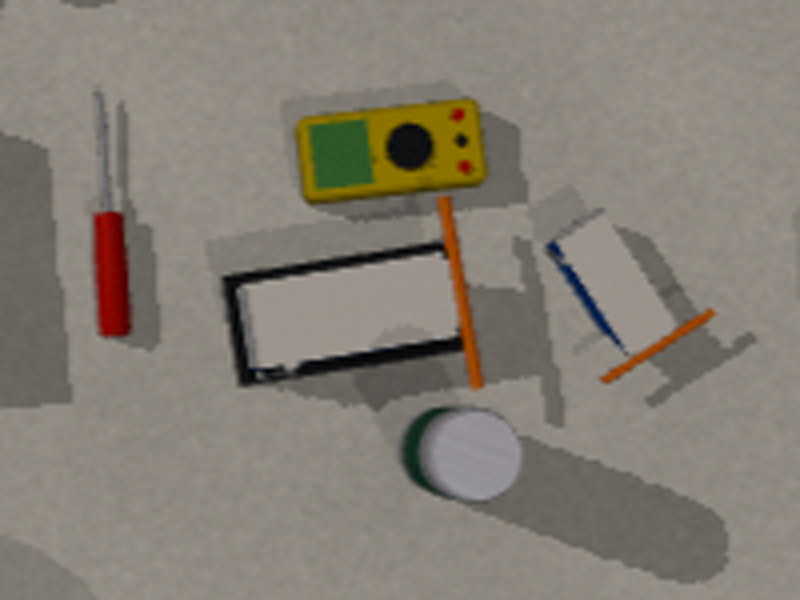

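The crop confirms it: the middle box sits in the black dock, with its bar end at crop (460,290) and its strut on the robot side at crop (270,372). The can at (465,455) blocks the +y bar end, so I'll use the bar's −y end at crop (447,215). The box is at about (451,−178), and its +x axis points along yaw 98°.

>>> drive_tool --targets '[1,0,-25,-31,-0.058,0,0,1,0,-50,-62,-0.116,0,0,1,0,-75,-93,-0.174,0,0,1,0,-100,-124,-0.232,0,0,1,0,-125,-155,-0.29,0,0,1,0,-150,-186,-0.348,0,0,1,0,-175,-217,-0.406,0,0,1,0,-200,-248,-0.464,0,0]' --newtons 25

```text
time_s: 0.87
tcp_pos: [0.3104, 0.2912, 0.2503]
tool_rot: [-0.534, 0.463, 0.534, 0.464]
force: [0.7, -0.3, 0.6]
gripper_width: 0.0853
```

```bash
cat > s.py <<'E'
from h import *
import sys,json
s=bot.sense(); Rt=Rotation.from_quat(s['tool_rot']).as_matrix()
open('log.jsonl','a').write(json.dumps({k:np.array(s[k]).tolist() for k in('joint_pos','tcp_pos','tool_rot')})+'\n')
print('t',round(s['time_s'],2),'q',s['joint_pos'].round(3),'p',(s['tcp_pos']*1000).round(1),'F',s['force'].round(1),'w',round(s['gripper_width']*1000,1)); print(Rt.round(3))
if len(sys.argv)>3:
    g=np.array([float(a) for a in sys.argv[1:4]]); print('tool shift',(Rt.T@(g-s['tcp_pos']*1000)).round(1))
E
python3 s.py 514 -253 200
```

```text
t 0.87 q [-0.913  0.065  0.048  2.051 -0.004  1.025  0.849] p [310.4 291.2 250.3] F [ 0.7 -0.3  0.6] w 85.3
[[ 0.    -0.99  -0.141]
 [ 0.    -0.141  0.99 ]
 [-1.    -0.     0.   ]]
tool shift [  50.2 -125.  -567.4]
```

>>> drive_tool --targets '[1,0,-8,-36,0,0,0,1,0,-16,-72,0,0,0,1,0,-24,-108,0,0,0,1,0,-32,-144,0,0,0,1,0,-40,-180,0,0,0,1,0,-48,-216,0,0,0,1,0,-56,-252,0,0,0,1,0,-64,-288,0,0,0]'

```text
time_s: 1.53
tcp_pos: [0.4134, 0.0149, 0.2506]
tool_rot: [0.533, -0.464, -0.533, -0.465]
force: [1.1, 0.5, 0.3]
gripper_width: 0.0857
```

>>> drive_tool --targets '[1,4,-8,-36,0,0,0,1,8,-16,-72,0,0,0,1,12,-24,-108,0,0,0,1,16,-32,-144,0,0,0,1,20,-40,-180,0,0,0,1,25,-48,-216,0,0,0,1,30,-55,-250,0,0,0,1,30,-61,-279,0,0,0]'

```text
time_s: 2.2
tcp_pos: [0.512, -0.2534, 0.2192]
tool_rot: [-0.533, 0.465, 0.534, 0.464]
force: [-0.4, -0.4, -0.6]
gripper_width: 0.0857
```

```bash
python3 s.py 514 -253 200; python3 -c "
from h import *
d=grab('wrist'); save(d,'w1.png')"
```

```text
t 2.2 q [-0.068  0.385  0.582  1.796 -0.241  1.034  2.314] p [ 512.  -253.4  219.2] F [-0.4 -0.4 -0.6] w 85.7
[[-0.001 -0.991 -0.137]
 [-0.    -0.137  0.991]
 [-1.     0.001  0.   ]]
tool shift [19.2 -2.   0.1]
```

View pics/w1.png

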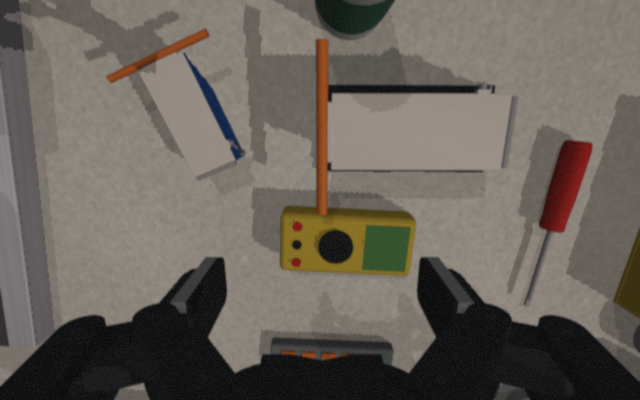

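The bar runs vertically from (322,40) to (322,213), so it is square to the jaws. The pads are at u≈205 and 437 (mid ≈321). I'll refine by casting rays onto the bar.

```bash
cat > w.py <<'E'
from h import *
d=grab('wrist'); hsv=cv2.cvtColor(d['image'],cv2.COLOR_RGB2HSV); H,S,V=cv2.split(hsv)
m=((H>5)&(H<18)&(S>150)&(V>90)).astype(np.uint8); m[:,:260]=0; m[240:]=0; m[:,380:]=0
ys,xs=np.where(m>0)
top=ys.min();bot_=ys.max()
P=cloud(d)
for v in(top,bot_):
    u=xs[ys==v].mean(); p=ray(d,u,v,.0605 if 1 else 0)*1000; print('bar end',u,v,p.round(1))
vm=(top+bot_)//2; k=(ys>top+10)&(ys<bot_-10); print('bar top z',np.median(P[ys[k],xs[k],2])*1000)
w=((S<60)&(V>120)).astype(np.uint8); w[:90]=0; w[175:]=0; w[:,:328]=0; w[:,530:]=0
n,l,s,c=cv2.connectedComponentsWithStats(w); i=1+np.argmax(s[1:,4]); yy,xx=np.where(l==i)
pts=np.array([ray(d,u,v,.060)[:2]*1000 for u,v in zip(xx,yy)],np.float32); print('lid',cv2.minAreaRect(pts),np.median(P[yy,xx,2]))
E
python3 w.py
```

```text
bar end 330.0 39 [ 389.2 -269.2   60.5]
bar end 303.5 230 [ 553.  -270.8   60.5]
bar top z 65.82317816518379
lid ((449.9675598144531, -169.19345092773438), (70.53620147705078, 172.71890258789062), 7.769228935241699) 0.06286883672119165
```

```bash
python3 - <<'E'
from h import *
d=grab('wrist')
for u,v in((322,40),(322,213),(322,185),(331,93),(329,168),(515,97),(505,167)): print(u,v,(ray(d,u,v,.0605)*1000).round(1))
E
```

```text
322 40 [ 389.8 -272.6   60.5]
322 213 [ 533.1 -253.3   60.5]
322 185 [ 506.9 -256.8   60.5]
331 93 [ 428.4 -259.8   60.5]
329 168 [ 490.8 -252.7   60.5]
515 97 [ 411.2 -107.9   60.5]
505 167 [469.2 -99.2  60.5]
```

>>> drive_tool --targets '[1,15,0,0,0,0,0,1,40,0,-1,0,0,0,1,65,-1,-2,0,0,0,1,90,-1,-2,0,0,0,1,115,-1,-2,0,0,0,1,138,-1,-2,0,0,0,1,153,-1,-2,0,0,0,1,159,-1,-2,0,0,0]'

```text
time_s: 3.02
tcp_pos: [0.5122, -0.2509, 0.0591]
tool_rot: [-0.532, 0.464, 0.535, 0.464]
force: [0.5, 0.6, -0.3]
gripper_width: 0.0854
```

>>> drive_tool --targets '[-1,0,0,0,0,0,0,-1,0,0,0,0,0,0,-1,0,0,0,0,0,0,-1,0,0,0,0,0,0,-1,0,0,0,0,0,0,-1,0,0,0,0,0,0,-1,0,0,0,0,0,0,-1,0,0,0,0,0,0]' --newtons 25

```text
time_s: 3.68
tcp_pos: [0.5138, -0.2533, 0.0618]
tool_rot: [0.534, -0.464, -0.533, -0.464]
force: [0.4, -0.1, 2.3]
gripper_width: 0.0091
```

```bash
python3 s.py; python3 - <<'E'
from h import *
d=grab('wrist'); save(d,'w2.png')
# arc rows, tool z ~ box +x, tool x down
a0=np.arctan2(2.5,158); r=np.hypot(158,2.5)
for th in np.linspace(0,2.56,33)[1:]:
    x=-r*np.cos(th+a0)+158; z=r*np.sin(th+a0)-2.5; print(round(th,2),[round(-z),round(x)],end=' ')
E
```

```text
t 3.68 q [ 0.026  0.591  0.471  1.916 -0.392  0.724  2.435] p [ 513.8 -253.3   61.8] F [ 0.4 -0.1  2.3] w 9.1
[[ 0.001 -0.99  -0.138]
 [-0.    -0.138  0.99 ]
 [-1.    -0.001 -0.001]]
0.08 [-13, 1] 0.16 [-25, 2] 0.24 [-37, 5] 0.32 [-50, 9] 0.4 [-61, 13] 0.48 [-73, 19] 0.56 [-84, 25] 0.64 [-94, 33] 0.72 [-104, 41] 0.8 [-113, 50] 0.88 [-121, 59] 0.96 [-128, 69] 1.04 [-135, 80] 1.12 [-141, 91] 1.2 [-146, 103] 1.28 [-150, 115] 1.36 [-153, 127] 1.44 [-154, 140] 1.52 [-155, 152] 1.6 [-155, 165] 1.68 [-154, 178] 1.76 [-152, 190] 1.84 [-149, 202] 1.92 [-145, 214] 2.0 [-140, 226] 2.08 [-134, 237] 2.16 [-127, 248] 2.24 [-120, 258] 2.32 [-111, 267] 2.4 [-102, 276] 2.48 [-93, 284] 2.56 [-82, 291]
```

>>> drive_tool --targets '[-1,-13,0,1,0,0,0,-1,-25,0,2,0,0,0,-1,-37,0,5,0,0,0,-1,-50,0,9,0,0,0,-1,-61,0,13,0,0,0,-1,-73,0,19,0,0,0,-1,-84,0,25,0,0,0,-1,-94,0,33,0,0,0]'

```text
time_s: 4.4
tcp_pos: [0.5086, -0.2198, 0.1566]
tool_rot: [0.533, -0.464, -0.533, -0.464]
force: [-0.2, -2.3, -0.4]
gripper_width: 0.0087
```

>>> drive_tool --targets '[-1,-10,0,8,0,0,0,-1,-19,0,17,0,0,0,-1,-27,0,26,0,0,0,-1,-34,0,36,0,0,0,-1,-41,0,47,0,0,0,-1,-47,0,58,0,0,0,-1,-52,0,70,0,0,0,-1,-56,0,82,0,0,0]'

```text
time_s: 5.07
tcp_pos: [0.4974, -0.138, 0.212]
tool_rot: [0.533, -0.464, -0.533, -0.464]
force: [-0.3, -0.2, -1.6]
gripper_width: 0.0091
```

```bash
python3 s.py; python3 - <<'E'
from h import *
d=grab('scene'); save(d,'s2.png',(150,110,350,280),4)
E
```

```text
t 5.07 q [-0.294  0.289  0.577  1.934 -0.19   0.972  2.081] p [ 497.4 -138.   212. ] F [-0.3 -0.2 -1.6] w 9.1
[[ 0.    -0.99  -0.138]
 [ 0.    -0.138  0.99 ]
 [-1.    -0.     0.   ]]
```

View pics/s2.png

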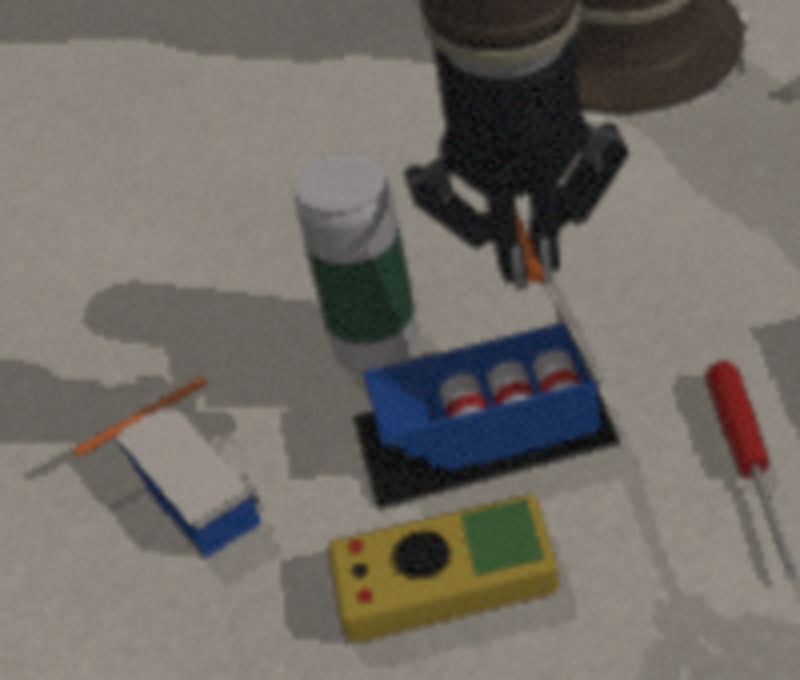

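The lid is up near 75° with the bar pinched at crop (530,260). The box still stands in the dock and the three couplings lie inside at crop (460..560,395..370). Forces are low, so I'll continue the arc.

>>> drive_tool --targets '[-1,-3,0,12,0,0,0,-1,-4,0,25,0,0,0,-1,-5,0,37,0,0,0,-1,-5,0,50,0,0,0,-1,-4,0,63,0,0,0,-1,-2,0,75,0,0,0,-1,1,0,87,0,0,0,-1,5,0,99,0,0,0]'

```text
time_s: 5.78
tcp_pos: [0.4842, -0.0401, 0.2069]
tool_rot: [0.534, -0.464, -0.533, -0.465]
force: [-0.1, 1.4, 1.3]
gripper_width: 0.009
```

>>> drive_tool --targets '[-1,5,0,12,0,0,0,-1,11,0,23,0,0,0,-1,18,0,34,0,0,0,-1,25,0,44,0,0,0,-1,34,0,53,0,0,0,-1,43,0,62,0,0,0,-1,52,0,70,0,0,0,-1,62,0,76,0,0,0]'

```text
time_s: 6.45
tcp_pos: [0.4735, 0.0357, 0.1434]
tool_rot: [-0.533, 0.464, 0.534, 0.464]
force: [0.8, 8.1, 4.0]
gripper_width: 0.0091
```

>>> drive_tool --targets '[1,0,0,0,0,0,0,1,0,0,0,0,0,0,1,0,0,0,0,0,0,1,0,0,0,0,0,0,1,0,0,0,0,0,0,1,-10,0,0,0,0,0,1,-30,0,0,0,0,0,1,-60,0,0,0,0,0]'

```text
time_s: 7.12
tcp_pos: [0.4721, 0.0335, 0.2041]
tool_rot: [-0.533, 0.466, 0.534, 0.463]
force: [0.3, -0.1, -0.3]
gripper_width: 0.0854
```

```bash
python3 s.py
```

```text
t 7.12 q [-0.606  0.214  0.503  2.032 -0.126  0.93   1.672] p [472.1  33.5 204.1] F [ 0.3 -0.1 -0.3] w 85.4
[[-0.004 -0.991 -0.137]
 [-0.002 -0.137  0.991]
 [-1.     0.004 -0.001]]
```

```bash
cat > kin.py <<'E'
from h import *
import json, itertools
from scipy.optimize import least_squares
L=[json.loads(l) for l in open('log.jsonl')]
L.append(dict(joint_pos=[-1.31321188,0.41175209,-0.01273177,1.5968163,0.005583,1.13428797,-0.0821763],tcp_pos=[0.19993673,0.59180009,0.24963826],tool_rot=[-0.41258219,0.5747951,0.41204058,0.57411592]))
Q=np.array([l['joint_pos'] for l in L]);X=np.array([l['tcp_pos'] for l in L]);RT=[Rotation.from_quat(l['tool_rot']) for l in L]
ax='zyzyzyz'
def fkR(q,s): return [Rotation.from_euler(a,si*qi) for a,si,qi in zip(ax,s,q)]
def chain(q,s):
    R=Rotation.identity(); out=[R]
    for r in fkR(q,s): R=R*r; out.append(R)
    return out
if __name__=='__main__':
    res=[]
    for s in itertools.product((1,-1),repeat=7):
        if s[1]<0: continue
        D=[chain(q,s)[-1].inv()*r for q,r in zip(Q,RT)]
        m=Rotation.concatenate(D).mean(); e=max((m.inv()*d_).magnitude() for d_ in D); res.append((e,s,m.as_quat().round(3)))
    res.sort(key=lambda t:t[0])
    for r in res[:4]: print(r)
    s=res[0][1]
    # linear in link offsets
    A=[];b=[]
    for q,x in zip(Q,X):
        c=chain(q,s); A.append(np.hstack([c[i].as_matrix() for i in range(1,8)])); b.append(x-[0,0,0])
    A=np.vstack(A); A=np.hstack([A,np.tile([[0],[0],[1]],(len(X),1))]); b=np.hstack(b)
    lam=3e-3; o=np.linalg.lstsq(np.vstack([A,lam*np.eye(22)]),np.hstack([b,np.zeros(22)]),rcond=None)[0]
    print('res mm',np.abs(A@o-b).max()*1000); print(o[:21].reshape(7,3).round(3),o[21])
E
python3 kin.py
```

```text
(1.4634604122552717e-08, (-1, 1, -1, 1, -1, 1, -1), array([ 0.   , -0.707, -0.   ,  0.707]))
(0.4877340250416933, (-1, 1, -1, 1, 1, 1, -1), array([-0.12 ,  0.765, -0.02 , -0.633]))
(0.7022290214449147, (-1, 1, -1, -1, 1, 1, 1), array([-0.218, -0.664, -0.161, -0.697]))
(0.7498094146054022, (-1, 1, 1, 1, -1, 1, -1), array([-0.238,  0.574, -0.235, -0.747]))
res mm 0.29848043437535887
[[ 0.004 -0.014  0.072]
 [-0.004 -0.014  0.268]
 [ 0.004 -0.009  0.268]
 [ 0.005 -0.009  0.226]
 [-0.006 -0.001  0.226]
 [ 0.004 -0.001  0.097]
 [ 0.    -0.001  0.097]] 0.07171473587097474
```

```bash
cat > plan.py <<'E'
from kin import *
s=(-1,1,-1,1,-1,1,-1); RT0=Rotation.from_quat([0,-.70710678,0,.70710678])
A=[];b=[]
for q,x in zip(Q,X):
    c=chain(q,s); A.append(np.hstack([c[i].as_matrix() for i in range(1,8)])); b.append(x)
A=np.vstack(A); A=np.hstack([A,np.tile([[0],[0],[1]],(len(X),1))]); b=np.hstack(b)
o=np.linalg.lstsq(np.vstack([A,3e-3*np.eye(22)]),np.hstack([b,np.zeros(22)]),rcond=None)[0]
lo=np.array([-2.95,-.29,-1.47,.14,-1.03,.13,-2.86]);hi=np.array([2.95,1.99,1.44,2.54,4.17,1.85,2.86])
def fk(q):
    c=chain(q,s); return np.hstack([c[i].as_matrix() for i in range(1,8)]+[[[0],[0],[1]]])@o, c[-1]*RT0
def err(q,p,R_):
    x,r=fk(q); return np.hstack([p-x,(R_*r.inv()).as_rotvec()])
def step(q,p,R_,n=6):
    for _ in range(n):
        e=err(q,p,R_); J=np.array([(err(q,p,R_)-err(q+1e-6*v,p,R_))/1e-6 for v in np.eye(7)]).T
        dq=np.linalg.lstsq(J,e,rcond=1e-3)[0]; act=(q+dq<lo)|(q+dq>hi)
        if act.any(): J[:,act]=0; dq=np.linalg.lstsq(J,e,rcond=1e-3)[0]
        q=np.clip(q+dq,lo,hi)
    return q
def boxR(phi,beta,sg): # tool rotation
    B=Rotation.from_euler('z',phi)*Rotation.from_euler('y',-beta); M=np.array([[0,0,-1],[0,sg*1,0],[0,0,0]],float)
    T=np.column_stack([[0,0,-1],np.cross([0,sg,0],[0,0,-1]),[0,sg,0]]); return B,B*Rotation.from_matrix(T)
gp=np.array([.018,0,.002]); lip=np.array([-.075,0,.026])
E
cat > p1.py <<'E'
from plan import *
q0=Q[-2]; Cbox=np.array([.4505,-.1795,.032]); ph0=np.radians(97.8)
print('fk check',err(q0,X[-2],RT[-2])[:3]*1000)
for sg in(1,-1):
    q=q0.copy(); p,r=X[-2],RT[-2]; B,Rg=boxR(ph0,0,sg); G=Cbox+B.apply(gp)
    def go(q,p,r,p2,r2,n=24):
        for t in np.linspace(0,1,n+1)[1:]: q=step(q,p+(p2-p)*t,Rotation.from_rotvec((r2*r.inv()).as_rotvec()*t)*r,2)
        return q
    q=go(q,p,r,G+[0,0,.15],Rg); q=go(q,G+[0,0,.15],Rg,G,Rg); print('sg',sg,'grasp',q.round(2),np.abs(err(q,G,Rg)).max().round(4))
    U=G+[0,0,.16]; qu=go(q,G,Rg,U,Rg)
    for dphi in range(0,-181,-30):
        ph=ph0+np.radians(dphi); q=qu.copy(); lp=np.array([.51,.185,.08])+.025*np.array([np.cos(ph),np.sin(ph),0])
        n=40
        _,R1=boxR(ph,0,sg); B1=boxR(ph,0,sg)[0]; P1=lp+[0,0,.08]+B1.apply(gp-lip)
        for t in np.linspace(0,1,n+1)[1:]: q=step(q,U+(P1-U)*t,boxR(ph0+(ph-ph0)*t,0,sg)[1],2)
        qa=q.copy(); out=[]
        for bt in np.radians(np.arange(0,101,2.5)):
            Bb,Rb=boxR(ph,bt,sg); pp=lp+[0,0,max(0,.08*(1-bt/np.radians(50)))]+Bb.apply(gp-lip); q=step(q,pp,Rb,3)
            if abs(np.degrees(bt)%25)<.01: out.append(round(np.abs(err(q,pp,Rb)).max(),3))
        print(dphi,'over',qa.round(2),'err',out,'end',q.round(2),'marg',np.minimum(q-lo,hi-q).min().round(2))
E
python3 p1.py
```

```text
fk check [-0.29848043 -0.03073497 -0.00253083]
sg 1 grasp [ 1.09  0.82 -1.13  2.09  0.98  0.91  2.66] 0.0
0 over [ 0.14  0.75 -1.14  1.79  0.76  1.12  2.02] err [np.float64(0.0), np.float64(0.0), np.float64(0.0), np.float64(0.051), np.float64(0.294)] end [ 0.89  1.95 -1.47  1.84  0.58  0.67  2.86] marg 0.0
-30 over [ 0.1   0.76 -1.02  1.67  0.71  1.13  1.64] err [np.float64(0.0), np.float64(0.0), np.float64(0.0), np.float64(0.0), np.float64(0.001)] end [ 0.78  1.4  -1.47  2.15  4.17  0.39 -1.12] marg 0.0
-60 over [ 0.11  0.75 -0.91  1.6   0.64  1.12  1.27] err [np.float64(0.0), np.float64(0.0), np.float64(0.0), np.float64(0.0), np.float64(0.0)] end [ 0.67  1.35 -1.44  2.27  3.43  1.01 -0.41] marg 0.03
-90 over [ 0.14  0.72 -0.81  1.59  0.57  1.08  0.89] err [np.float64(0.0), np.float64(0.0), np.float64(0.0), np.float64(0.0), np.float64(0.0)] end [-0.09  0.68 -0.54  2.31  2.84  1.64 -1.18] marg 0.21
-120 over [ 0.19  0.65 -0.72  1.66  0.48  1.02  0.5 ] err [np.float64(0.0), np.float64(0.0), np.float64(0.0), np.float64(0.0), np.float64(0.0)] end [-0.53  0.64 -0.18  2.22  2.14  1.69 -1.
[... 1209 characters left out ...]
(0.252), np.float64(0.284)] end [-1.98  1.99  1.44  1.97 -1.03  0.17 -2.52] marg 0.0
-120 over [-1.02  0.91  1.23  1.73 -0.92  1.2  -1.5 ] err [np.float64(0.0), np.float64(0.0), np.float64(0.02), np.float64(0.183), np.float64(0.252)] end [-1.76  1.94  1.44  2.14 -1.02  0.19 -2.33] marg 0.0
-150 over [-1.04  0.95  1.36  1.85 -1.    1.24 -1.84] err [np.float64(0.0), np.float64(0.0), np.float64(0.0), np.float64(0.251), np.float64(0.66)] end [-1.59  1.54  1.43  2.17  0.35  0.25 -2.86] marg 0.0
-180 over [-1.1   0.93  1.44  1.99 -1.    1.22 -2.26] err [np.float64(0.0), np.float64(0.0), np.float64(0.008), np.float64(0.36), np.float64(0.523)] end [-1.49  1.57  1.44  2.02  0.17  0.86 -2.86] marg 0.0
```

```bash
cat > p2.py <<'E'
from plan import *
# replay known segments with pinv: start->log0->log1->log2(grip)->log3(arc)->log4
q=np.array(L[-1]['joint_pos']); p,r=X[-1],RT[-1]
print(len(L))
for i in range(len(L)-1):
    for t in np.linspace(0,1,21)[1:]: q=step(q,p+(X[i]-p)*t,Rotation.from_rotvec((RT[i]*r.inv()).as_rotvec()*t)*r,2)
    p,r=X[i],RT[i]; print(i,'sim',q.round(3),'act',Q[i].round(3)); q=Q[i].copy()
E
python3 p2.py
```

```text
6
0 sim [-0.923  0.065  0.059  2.052 -0.005  1.025  0.85 ] act [-0.913  0.065  0.048  2.051 -0.004  1.025  0.849]
1 sim [-0.057  0.382  0.567  1.796 -0.235  1.033  2.307] act [-0.068  0.385  0.582  1.796 -0.241  1.034  2.314]
2 sim [ 0.027  0.591  0.47   1.916 -0.391  0.724  2.435] act [ 0.026  0.591  0.471  1.916 -0.392  0.724  2.435]
3 sim [-0.301  0.291  0.587  1.934 -0.193  0.972  2.085] act [-0.294  0.289  0.577  1.934 -0.19   0.972  2.081]
4 sim [-0.6    0.213  0.496  2.032 -0.124  0.93   1.67 ] act [-0.606  0.214  0.503  2.032 -0.126  0.93   1.672]
```

```bash
cat > fast.py <<'E'
from plan import *
O=o[:21].reshape(7,3); z0=o[21]; AX=[2,1,2,1,2,1,2]; SG=s; RM0=RT0.as_matrix()
def rot(a,t):
    c,n=np.cos(t),np.sin(t)
    return np.array([[c,-n,0],[n,c,0],[0,0,1]]) if a==2 else np.array([[c,0,n],[0,1,0],[-n,0,c]])
def fkj(q):
    M=np.eye(3); p=np.array([0,0,z0]); ps=[];az=[]
    for i in range(7):
        az.append(M[:,AX[i]]*SG[i]); ps.append(p); M=M@rot(AX[i],SG[i]*q[i]); p=p+M@O[i]
    J=np.array([np.hstack([np.cross(a,p-x),a]) for a,x in zip(az,ps)]).T
    return p,M@RM0,J,ps
def rv(M): return cv2.Rodrigues(M)[0].ravel()
class Path:
    def __init__(S,q): S.q=np.array(q); S.p,S.R,_,_=fkj(S.q); S.m=9; S.e=0; S.v=0
    def at(S,p,R):
        qo=S.q
        for _ in range(2):
            x,M,J,ps=fkj(S.q); S.q=S.q+np.linalg.pinv(J,rcond=1e-3)@np.hstack([p-x,rv(R@M.T)])
        S.m=min(S.m,np.minimum(S.q-lo,hi-S.q).min()); x,M,_,_=fkj(S.q); S.e=max(S.e,np.linalg.norm(x-p)); S.v=max(S.v,np.abs(S.q-qo).max()); S.p,S.R=p,R
        return S.m>.06 and S.e<.003
    def go(S,p,R,n=None):
        p0,R0=S.p,S.R; w=rv(R@R0.T)
        n=int(max(2,np.linalg.norm(p-p0)/.04,np.linalg.norm(w)/.12))
        return all(S.at(p0+(p-p0)*t,cv2.Rodrigues(w*t)[0]@R0) for t in np.linspace(0,1,n+1)[1:])
def bR(ph,b,sg): B,T=boxR(ph,b,sg); return B.as_matrix(),T.as_matrix()
Cbox=np.array([.4505,-.1795,.032]); ph0=np.radians(97.8)
BIN=np.array([.51,.185,0])
def pour(P,G,sg,ph,bmax=95,liph=.08,trail=None):
    Rg=bR(ph0,0,sg)[1]; 
    if not P.go(G+[0,0,.16],Rg): return False
    lp=BIN+[0,0,liph]+.025*np.array([np.cos(ph),np.sin(ph),0]); U=P.p; B1,R1=bR(ph,0,sg); P1=lp+[0,0,.08]+B1@(gp-lip)
    n=20
    for t in np.linspace(0,1,n+1)[1:]:
        if not P.at(U+(P1-U)*t,bR(ph0+(ph-ph0)*t,0,sg)[1]): return False
    for bt in np.radians(np.arange(0,bmax+.1,5)):
        Bb,Rb=bR(ph,bt,sg)
        if not P.at(lp+[0,0,max(0,.08*(1-bt/np.radians(50)))]+Bb@(gp-lip),Rb): return False
        if trail is not None: trail.append(P.q.copy())
    return True
E
cat > p3.py <<'E'
from fast import *
rng=np.random.default_rng(1); best=[]; import time; t0=time.time(); n=0
while time.time()-t0<200:
    n+=1; sg=rng.choice([1,-1]); P=Path(Q[-2]); 
    mid=np.array([rng.uniform(.35,.55),rng.uniform(-.15,.25),rng.uniform(.28,.45)])
    g,psi,ro=rng.uniform(.3,1.5),rng.uniform(-np.pi,np.pi),rng.uniform(-np.pi,np.pi)
    Rm=cv2.Rodrigues(g*np.array([np.cos(psi),np.sin(psi),0]))[0]@rot(2,ro)@bR(ph0,0,sg)[1]
    G=Cbox+bR(ph0,0,sg)[0]@gp; Rg=bR(ph0,0,sg)[1]
    if not P.go(mid,Rm): continue
    if not P.go(G+[0,0,.15],Rg): continue
    if not P.go(G,Rg): continue
    qg=P.q.copy(); mg=P.m
    for d in (0,-30,-60,-90,-120,-150,-180):
        P2=Path(qg); P2.m=mg
        if pour(P2,G,sg,ph0+np.radians(d)): best.append((P2.m,sg,d,mid.round(3),g,psi,ro,qg.round(2),P2.q.round(2),P2.v))
best.sort(key=lambda t:-t[0]); print(n,len(best))
for b_ in best[:12]: print(b_)
E
python3 p3.py
```

```text
1050 1
(np.float64(0.07258230764722576), np.int64(-1), 0, array([0.412, 0.007, 0.405]), 1.3441080096260594, -2.3892645903655714, -1.2680748894445506, array([ 0.29,  0.48, -0.05,  2.13,  0.05,  0.53,  0.34]), array([ 0.71,  1.22, -1.33,  1.96, -0.87,  0.68,  0.69]), np.float64(0.09578011177486001))
```

```bash
cat > p4.py <<'E'
from fast import *
rng=np.random.default_rng(2)
for sg in(1,-1):
    B,Rg=bR(ph0,0,sg); G=Cbox+B@gp; sols={}
    for _ in range(400):
        q=rng.uniform(lo,hi)
        for k in range(40):
            x,M,J,_=fkj(q); q=q+np.clip(np.linalg.pinv(J,rcond=1e-2)@np.hstack([G-x,rv(Rg@M.T)]),-.4,.4)
        q=(q+np.pi)%(2*np.pi)-np.pi; q[4]=q[4]+2*np.pi if q[4]<-1.6 else q[4]
        if np.linalg.norm(fkj(q)[0]-G)<1e-4 and np.all(q>lo+.05) and np.all(q<hi-.05): sols[tuple((q[[2,4]]/.15).round())]=q
    print('sg',sg,len(sols))
    for q in sorted(sols.values(),key=lambda a:a[2]):
        r=[]
        for d in range(60,-241,-30):
            P=Path(q)
            if pour(P,G,sg,ph0+np.radians(d)): r.append((d,P.m.round(2)))
        print(q.round(2),[(a,float(b_)) for a,b_ in r])
E
python3 p4.py
```

```text
sg 1 17
[ 1.17  0.98 -1.32  2.09  1.13  1.09  2.55] []
[ 1.1   0.83 -1.15  2.09  0.99  0.93  2.65] []
[ 1.06  0.77 -1.07  2.09  0.94  0.87  2.69] []
[ 0.97  0.69 -0.94  2.1   0.83  0.78  2.78] []
[ 0.97  0.69 -0.93  2.1   0.82  0.77  2.79] []
[ 0.29  0.48 -0.05  2.13  0.04  0.53 -2.8 ] []
[ 0.18  0.48  0.08  2.14 -0.07  0.52 -2.69] []
[ 0.14  0.48  0.14  2.14 -0.13  0.52 -2.64] []
[ 0.07  0.49  0.23  2.15 -0.21  0.53 -2.55] []
[ 0.02  0.5   0.29  2.15 -0.27  0.53 -2.5 ] []
[-0.15  0.53  0.5   2.16 -0.47  0.56 -2.3 ] []
[-0.24  0.57  0.63  2.16 -0.6   0.59 -2.18] []
[-0.28  0.58  0.69  2.16 -0.66  0.61 -2.12] []
[-0.32  0.61  0.75  2.17 -0.71  0.63 -2.07] []
[-0.38  0.64  0.83  2.17 -0.79  0.67 -1.99] []
[-0.41  0.67  0.88  2.17 -0.84  0.7  -1.94] []
[-0.49  0.76  1.03  2.17 -0.98  0.79 -1.82] []
sg -1 29
[ 1.17  0.99 -1.33  2.09  1.13  1.1  -0.6 ] []
[ 1.16  0.95 -1.29  2.09  1.11  1.07 -0.58] []
[ 1.13  0.89 -1.23  2.09  1.06  1.   -0.55] []
[ 1.03  0.75 -1.03  2.1   0.9   0.84 -0.43] []
[ 0.97  0.69 -0.94  2.1   0.83  0.78 -0.37] []
[ 0.93  0.66 -0.88  2.1   0.78  0.74 -0.32] []
[ 
[... 523 characters left out ...]
52  0.42] [(30, 0.11)]
[ 0.18  0.48  0.08  2.14 -0.07  0.52  0.45] [(30, 0.08)]
[ 0.17  0.48  0.09  2.14 -0.08  0.52  0.46] [(30, 0.07)]
[ 0.06  0.49  0.23  2.15 -0.22  0.53  0.59] []
[ 0.04  0.49  0.25  2.15 -0.23  0.53  0.6 ] []
[-0.06  0.51  0.38  2.15 -0.36  0.54  0.73] []
[-0.16  0.53  0.52  2.16 -0.49  0.56  0.85] []
[-0.17  0.54  0.53  2.16 -0.5   0.57  0.86] []
[-0.26  0.57  0.65  2.16 -0.62  0.6   0.98] []
[-0.29  0.59  0.69  2.16 -0.66  0.61  1.02] []
[-0.33  0.61  0.75  2.17 -0.72  0.63  1.07] []
[-0.4   0.66  0.86  2.17 -0.82  0.68  1.17] []
[-0.43  0.69  0.91  2.17 -0.87  0.71  1.22] []
[-0.49  0.74  1.    2.17 -0.96  0.77  1.3 ] []
[-0.5   0.76  1.03  2.17 -0.98  0.79  1.32] []
```

```bash
cat > p5.py <<'E'
from fast import *
import time
sg=-1; B,Rg=bR(ph0,0,sg); G=Cbox+B@gp
def sols(j3):
    q=np.array([.35,.48,-.13,2.13,.12,.53,.27]); q[2]=j3
    for k in range(40):
        x,M,J,_=fkj(q); J[:,2]=0; q=q+np.linalg.pinv(J,rcond=1e-2)@np.hstack([G-x,rv(Rg@M.T)])
    return q
for j3 in(.5,.35,.2,.05,-.1,-.25,-.4):
    q=sols(j3); r=[]
    for d in range(-20,71,10):
        for bm in(75,85,95):
            P=Path(q)
            if pour(P,G,sg,ph0+np.radians(d),bm): r.append((d,bm,float(P.m.round(2))))
    print(j3,r)
for d in(20,30,40):
    P=Path(sols(-.1)); tr=[]; pour(P,G,sg,ph0+np.radians(d),95,trail=tr); print(d,np.array(tr)[[0,10,-4,-1]].round(2),fkj(P.q)[3][3].round(2),fkj(P.q)[3][5].round(2))
rng=np.random.default_rng(5); t0=time.time(); out=[]
while time.time()-t0<100:
    P=Path(Q[-2]); w=[]; ok=True
    for k in range(rng.integers(1,3)):
        mid=np.array([rng.uniform(.35,.6),rng.uniform(-.25,.3),rng.uniform(.22,.4)])
        g,psi,ro=rng.uniform(0,1),rng.uniform(-np.pi,np.pi),rng.uniform(-1.5,2.5)
        Rm=cv2.Rodrigues(g*np.array([np.cos(psi),np.sin(psi),0]))[0]@rot(2,ro)@Rg; w.append((mid.round(2),round(g,2),round(psi,2),round(ro,2)))
        ok=ok and P.go(mid,Rm)
        if not ok: break
    if ok and P.go(G+[0,0,.15],Rg) and P.go(G,Rg): out.append((P.q[2],P.m,w))
out.sort(key=lambda t:t[0]); print(len(out))
for t in out[:8]: print(t)
E
python3 p5.py
```

```text
0.5 []
0.35 [(40, 75, 0.13), (40, 85, 0.07), (50, 75, 0.13)]
0.2 [(30, 75, 0.11), (40, 75, 0.21), (40, 85, 0.14), (40, 95, 0.08), (50, 75, 0.2), (50, 85, 0.07), (60, 75, 0.09)]
0.05 [(10, 75, 0.07), (20, 75, 0.15), (20, 85, 0.09), (30, 75, 0.22), (30, 85, 0.16), (30, 95, 0.1), (40, 75, 0.3), (40, 85, 0.24), (40, 95, 0.17), (50, 75, 0.27), (50, 85, 0.15), (60, 75, 0.14)]
-0.1 [(-10, 75, 0.09), (0, 75, 0.21), (0, 85, 0.13), (0, 95, 0.07), (10, 75, 0.32), (10, 85, 0.26), (10, 95, 0.22), (20, 75, 0.33), (20, 85, 0.27), (20, 95, 0.22), (30, 75, 0.37), (30, 85, 0.31), (30, 95, 0.25), (40, 75, 0.42), (40, 85, 0.36), (40, 95, 0.29), (50, 75, 0.34), (50, 85, 0.23), (50, 95, 0.14), (60, 75, 0.2), (60, 85, 0.08), (70, 75, 0.07)]
-0.25 [(0, 75, 0.08), (10, 75, 0.17), (10, 85, 0.1), (20, 75, 0.25), (20, 85, 0.2), (20, 95, 0.17), (30, 75, 0.34), (30, 85, 0.3), (30, 95, 0.27), (40, 75, 0.41), (40, 85, 0.39), (40, 95, 0.36), (50, 75, 0.39), (50, 85, 0.3), (50, 95, 0.22), (60, 75, 0.24), (60, 85, 0.14), (70, 75, 0.11)]
-0.4 [(20, 75, 0.12), (20, 85, 0.07), (30, 75, 0.19), (30, 85, 0.15), (30, 95, 0.1
[... 1478 characters left out ...]
32]), 0.51, -3.06, -0.67)])
(np.float64(0.16983485385910158), np.float64(0.0802282432675683), [(array([ 0.4 , -0.12,  0.31]), 0.42, -1.43, 0.53), (array([0.47, 0.2 , 0.33]), 0.29, -2.1, -0.46)])
(np.float64(0.17970782004136018), np.float64(0.10106795183597728), [(array([ 0.42, -0.08,  0.34]), 0.57, -0.89, 1.95), (array([0.4 , 0.11, 0.36]), 0.47, 0.82, -0.83)])
(np.float64(0.18803230448921457), np.float64(0.09411239354699896), [(array([ 0.39, -0.21,  0.33]), 0.46, -1.3, 0.54), (array([ 0.42, -0.  ,  0.31]), 0.58, -1.42, -1.2)])
(np.float64(0.22110316150019338), np.float64(0.13020493436011182), [(array([0.59, 0.12, 0.35]), 0.51, -0.2, 2.06), (array([ 0.35, -0.14,  0.25]), 0.57, -2.49, -0.13)])
```

```bash
cat > p6.py <<'E'
from fast import *
import time
sg=-1; B,Rg=bR(ph0,0,sg); G=Cbox+B@gp
def wpR(w): return cv2.Rodrigues(w[3]*np.array([np.cos(w[4]),np.sin(w[4]),0]))[0]@rot(2,w[5])@Rg
def ev(W,full=False):
    P=Path(Q[-2])
    for w in W:
        if min(w[2],w[2]+.12*0)<.24 or not P.go(w[:3],wpR(w)): return -1,0,None
    if not(P.go(G+[0,0,.15],Rg) and P.go(G,Rg)): return -1,0,None
    qg=P.q.copy(); m0=P.m; best=(m0-1,0,qg)
    for d in(30,40,50):
        P2=Path(qg)
        if pour(P2,G,sg,ph0+np.radians(d),90): best=max(best,(min(m0,P2.m),d,qg),key=lambda t:t[0])
    return best
if __name__=='__main__':
    rng=np.random.default_rng(7); t0=time.time()
    C=[np.array([[.45,-.06,.27,.7,-1.74,-1.47],[.36,.19,.32,.51,-3.06,-.67]]),np.array([[.48,.02,.39,.91,-1.67,-.98],[.42,-.23,.30,.09,-1.83,-1.47]])]
    res=[]
    for W in C:
        b_=ev(W); t1=time.time()
        while time.time()-t1<100:
            W2=W+rng.normal(0,1,W.shape)*[.03,.03,.03,.12,.2,.2]*rng.choice([.3,1]); e=ev(W2)
            if e[0]>b_[0]: W,b_=W2,e
        W=W.round(2); print(W.tolist(),ev(W))
E
python3 p6.py
```

```text
[[0.44, -0.07, 0.26, 0.68, -1.91, -1.34], [0.42, 0.15, 0.33, 0.62, -3.15, -0.38]] (np.float64(0.17283863291091106), 40, array([ 0.16300889,  0.48191878,  0.10064378,  2.14103071, -0.09344291,
        0.52261272,  0.46941836]))
[[0.5, -0.05, 0.37, 0.97, -2.03, -0.89], [0.47, -0.28, 0.3, 0.37, -2.58, -1.35]] (np.float64(0.18362663090721257), 40, array([ 0.22326176,  0.4804524 ,  0.02609649,  2.13767473, -0.0241176 ,
        0.52373105,  0.40342668]))
```

```bash
cat > nxt.py <<'E'
from fast import *
def calls(p0,R0,targets):
    # targets: (p,R,ncalls): linear/geodesic, report last-row shift mm and turn for each call
    for p,R,n in targets:
        w=rv(R0.T@R); q0,S0=p0,R0
        for k in range(1,n+1):
            p1=q0+(p-q0)*k/n; R1=S0@cv2.Rodrigues(w*k/n)[0]
            print('call: shift',(R0.T@(p1-p0)*1000).round(0),'turn',(w/n).round(3),'-> p',(p1*1000).round(0)); p0,R0=p1,R1
        print('--')
    return p0,R0
def now():
    s_=bot.sense(); return s_['tcp_pos'],Rotation.from_quat(s_['tool_rot']).as_matrix()
E
python3 - <<'E'
from nxt import *
from p6 import wpR,G,Rg
p,R=now()
W=[[0.5,-0.05,0.37,0.97,-2.03,-0.89],[0.47,-0.28,0.3,0.37,-2.58,-1.35]]
calls(p,R,[(np.array(w[:3]),wpR(w),2) for w in W]+[(G+[0,0,.15],Rg,1)])
E
```

```text
call: shift [-83.  -8. -43.] turn [ 1.11 -0.37 -0.5 ] -> p [486.  -8. 287.]
call: shift [-66. -59.  32.] turn [ 1.11 -0.37 -0.5 ] -> p [500. -50. 370.]
--
call: shift [  51. -107.   25.] turn [ 0.175  0.24  -0.239] -> p [ 485. -165.  335.]
call: shift [ 64. -86.  56.] turn [ 0.175  0.24  -0.239] -> p [ 470. -280.  300.]
--
call: shift [  68.   14. -152.] turn [-1.334  0.356  0.181] -> p [ 448. -162.  184.]
--
```

```bash
python3 - <<'E'
from nxt import *
from p6 import wpR,G,Rg
p,R=now()
W=[[0.5,-0.05,0.37,0.97,-2.03,-0.89],[0.47,-0.28,0.3,0.37,-2.58,-1.35]]
calls(p,R,[(np.array(w[:3]),wpR(w),n) for w,n in zip(W,(3,1))]+[(G+[0,0,.15],Rg,2)])
E
```

```text
call: shift [-55.  -5. -29.] turn [ 0.74  -0.247 -0.333] -> p [481.   6. 259.]
call: shift [-52. -35.   1.] turn [ 0.74  -0.247 -0.333] -> p [491. -22. 315.]
call: shift [-34. -34.  40.] turn [ 0.74  -0.247 -0.333] -> p [500. -50. 370.]
--
call: shift [ 101. -214.   49.] turn [ 0.351  0.479 -0.479] -> p [ 470. -280.  300.]
--
call: shift [ 34.   7. -76.] turn [-0.667  0.178  0.09 ] -> p [ 459. -221.  242.]
call: shift [ 48.  47. -50.] turn [-0.667  0.178  0.09 ] -> p [ 448. -162.  184.]
--
```

>>> drive_tool --targets '[1,-7,-1,-4,0.092,-0.031,-0.042,1,-14,-1,-7,0.185,-0.062,-0.083,1,-21,-2,-11,0.277,-0.093,-0.125,1,-28,-3,-15,0.37,-0.124,-0.167,1,-35,-3,-18,0.462,-0.155,-0.208,1,-42,-4,-22,0.555,-0.185,-0.25,1,-48,-4,-25,0.647,-0.216,-0.291,1,-55,-5,-29,0.74,-0.247,-0.333]'

```text
time_s: 7.78
tcp_pos: [0.4823, 0.0054, 0.2605]
tool_rot: [-0.328, 0.472, 0.307, 0.758]
force: [0.0, -0.9, -0.2]
gripper_width: 0.0856
```

>>> drive_tool --targets '[1,-7,-4,0,0.092,-0.031,-0.042,1,-13,-9,0,0.185,-0.062,-0.083,1,-20,-13,0,0.277,-0.093,-0.125,1,-26,-18,0,0.37,-0.124,-0.167,1,-33,-22,1,0.462,-0.155,-0.208,1,-39,-26,1,0.555,-0.185,-0.25,1,-46,-31,1,0.647,-0.216,-0.291,1,-52,-35,1,0.74,-0.247,-0.333]'

```text
time_s: 8.45
tcp_pos: [0.491, -0.0219, 0.3158]
tool_rot: [-0.071, 0.397, 0.03, 0.914]
force: [-0.9, -0.8, -0.7]
gripper_width: 0.0854
```

```bash
python3 s.py; python3 - <<'E'
from nxt import *
from p6 import wpR
p,R=now(); w=[0.5,-0.05,0.37,0.97,-2.03,-0.89]
calls(p,R,[(np.array(w[:3]),wpR(w),1)])
P=Path(Q[-3]); P.go(np.array(w[:3]),wpR(w)); print(P.q.round(2))
E
```

```text
t 8.45 q [-0.064 -0.221 -0.031  2.368  0.242  0.253 -0.154] p [491.  -21.9 315.8] F [-0.9 -0.8 -0.7] w 85.4
[[ 0.682 -0.112  0.722]
 [-0.001  0.988  0.153]
 [-0.731 -0.105  0.674]]
call: shift [-34. -34.  39.] turn [ 0.742 -0.244 -0.339] -> p [500. -50. 370.]
--
[ 0.32 -0.24 -0.42  2.37  0.49  0.2  -0.67]
```

```bash
python3 - <<'E'
from nxt import *
from p6 import wpR,G,Rg
W=[[0.5,-0.05,0.37,0.97,-2.03,-0.89],[0.47,-0.28,0.3,0.37,-2.58,-1.35]]
for q0 in (Q[-3],Q[-2]):
    P=Path(q0)
    for w in W: print(P.go(np.array(w[:3]),wpR(w)),P.m.round(3),P.e,P.q.round(2))
    P.go(G+[0,0,.15],Rg); P.go(G,Rg); print(P.m.round(3),P.q.round(2))
    for d in(20,30,40,50):
        P2=Path(P.q); print(d,pour(P2,G,-1,ph0+np.radians(d),90),P2.m.round(2))
E
```

```text
False 0.055 9.274773337413907e-06 [ 0.32 -0.24 -0.42  2.37  0.49  0.2  -0.67]
False 0.055 9.274773337413907e-06 [ 0.37 -0.22 -0.43  2.35  0.47  0.27 -0.72]
0.055 [ 0.09 -0.11 -0.06  2.32  0.18  0.37 -0.25]
20 True 0.22
30 True 0.22
40 True 0.07
50 False 0.06
False 0.053 1.0048183302299184e-05 [ 0.34 -0.24 -0.43  2.37  0.46  0.19 -0.64]
False 0.053 1.0048183302299184e-05 [ 0.39 -0.22 -0.44  2.35  0.45  0.26 -0.7 ]
0.053 [ 0.11 -0.11 -0.07  2.32  0.17  0.36 -0.24]
20 True 0.23
30 True 0.23
40 True 0.08
50 False -0.0
```

```bash
python3 - <<'E'
import re
t=open('p6.py').read()
t=t.split("if __name__")[0]+'''
if __name__=='__main__':
    rng=np.random.default_rng(3); print(ev(np.zeros((0,6)))); t0=time.time(); best=(-1,0,None);BW=None
    while time.time()-t0<60:
        if BW is None or rng.random()<.4: W=np.array([[rng.uniform(.38,.52),rng.uniform(-.25,.15),rng.uniform(.25,.38),rng.uniform(0,1),rng.uniform(-3.14,3.14),rng.uniform(-1.5,1)]])
        else: W=BW+rng.normal(0,1,BW.shape)*[.03,.03,.03,.1,.2,.2]
        e=ev(W)
        if e[0]>best[0]: best,BW=e,W
    print(BW.round(2).tolist(),best,ev(BW.round(2)))
'''
open('p6.py','w').write(t)
E
python3 p6.py
```

```text
(np.float64(0.07288670525296737), 30, array([-0.04203182,  0.50419424,  0.36081914,  2.15421525, -0.34029963,
        0.53639712,  0.70863582]))
[[0.81, -0.04, 0.31, 0.17, 2.86, -0.45]] (np.float64(0.19877092728509727), 30, array([ 0.35902501,  0.48605849, -0.14166622,  2.1277837 ,  0.12962694,
        0.5355872 ,  0.25808458])) (np.float64(0.19894707957823568), 30, array([ 0.36021469,  0.4861488 , -0.14313892,  2.12770401,  0.13096132,
        0.53574085,  0.25682997]))
```

```bash
python3 - <<'E'
from nxt import *
from p6 import wpR,G,Rg
p,R=now(); w=[0.81,-0.04,0.31,0.17,2.86,-.45]
calls(p,R,[(np.array(w[:3]),wpR(w),2),(G+[0,0,.15],Rg,2)])
P=Path(bot.sense()['joint_pos'])
for t in((np.array(w[:3]),wpR(w)),(G+[0,0,.15],Rg),(G,Rg)): print(P.go(*t),P.q.round(2),P.v)
print(rv(R.T@wpR(w)))
E
```

```text
call: shift [111. -26. 112.] turn [ 0.19   0.393 -0.11 ] -> p [651. -31. 313.]
call: shift [ 60.   8. 148.] turn [ 0.19   0.393 -0.11 ] -> p [810. -40. 310.]
--
call: shift [  80. -102. -154.] turn [-0.224 -0.016  0.084] -> p [ 629. -101.  247.]
call: shift [  70.  -71. -174.] turn [-0.224 -0.016  0.084] -> p [ 448. -162.  184.]
--
True [-0.06  0.77 -0.03  0.86  0.18  1.57 -0.4 ] 0.3186231068148011
True [ 0.4   0.24 -0.18  2.01  0.05  0.89  0.33] 0.3186231068148011
True [ 0.36  0.49 -0.14  2.13  0.13  0.54  0.26] 0.3186231068148011
[ 0.37992157  0.78638441 -0.21985706]
```

>>> drive_tool --targets '[1,14,-3,14,0.024,0.049,-0.014,1,28,-6,28,0.047,0.098,-0.028,1,42,-10,42,0.071,0.147,-0.041,1,56,-13,56,0.095,0.197,-0.055,1,69,-16,70,0.119,0.246,-0.069,1,83,-20,84,0.142,0.295,-0.083,1,97,-23,98,0.166,0.344,-0.096,1,111,-26,112,0.19,0.393,-0.11]'

```text
time_s: 9.12
tcp_pos: [0.6516, -0.0302, 0.3119]
tool_rot: [-0.012, 0.566, -0.072, 0.821]
force: [-0.2, 0.3, 0.6]
gripper_width: 0.0855
```

>>> drive_tool --targets '[1,8,1,18,0.024,0.049,-0.014,1,15,2,37,0.047,0.098,-0.028,1,22,3,56,0.071,0.147,-0.041,1,30,4,74,0.095,0.197,-0.055,1,38,5,92,0.119,0.246,-0.069,1,45,6,111,0.142,0.295,-0.083,1,52,7,130,0.166,0.344,-0.096,1,60,8,148,0.19,0.393,-0.11]'

```text
time_s: 9.78
tcp_pos: [0.811, -0.0385, 0.3093]
tool_rot: [0.048, 0.704, -0.17, 0.687]
force: [1.3, -0.3, 1.5]
gripper_width: 0.0853
```

```bash
python3 s.py; python3 - <<'E'
from nxt import *
from p6 import wpR,G,Rg
p,R=now()
calls(p,R,[(G+[0,0,.15],Rg,2)])
P=Path(bot.sense()['joint_pos'])
for t in((G+[0,0,.15],Rg),(G,Rg)): print(P.go(*t),P.q.round(2),P.v)
E
```

```text
t 9.78 q [-0.08   0.778  0.004  0.855  0.16   1.572 -0.394] p [811.  -38.5 309.3] F [ 1.3 -0.3  1.5] w 85.3
[[-0.05   0.302  0.952]
 [-0.166  0.937 -0.306]
 [-0.985 -0.174  0.003]]
call: shift [  81. -102. -154.] turn [-0.223 -0.018  0.086] -> p [ 630. -100.  247.]
call: shift [  71.  -71. -175.] turn [-0.223 -0.018  0.086] -> p [ 448. -162.  184.]
--
True [ 0.36  0.24 -0.14  2.02  0.04  0.89  0.34] 0.18152791724418127
True [ 0.34  0.48 -0.11  2.13  0.11  0.53  0.28] 0.18152791724418127
```

>>> drive_tool --targets '[1,10,-13,-19,-0.028,-0.002,0.011,1,20,-26,-38,-0.056,-0.004,0.021,1,30,-38,-58,-0.084,-0.007,0.032,1,40,-51,-77,-0.112,-0.009,0.043,1,51,-64,-96,-0.139,-0.011,0.054,1,61,-76,-116,-0.167,-0.013,0.064,1,71,-89,-135,-0.195,-0.016,0.075,1,81,-102,-154,-0.223,-0.018,0.086]'

```text
time_s: 10.45
tcp_pos: [0.6277, -0.1012, 0.2454]
tool_rot: [-0.001, 0.71, -0.061, 0.702]
force: [0.8, 0.0, 0.6]
gripper_width: 0.0849
```

>>> drive_tool --targets '[1,9,-9,-22,-0.028,-0.002,0.011,1,18,-18,-44,-0.056,-0.004,0.021,1,27,-27,-66,-0.084,-0.007,0.032,1,36,-36,-88,-0.112,-0.009,0.043,1,44,-44,-109,-0.139,-0.011,0.054,1,53,-53,-131,-0.167,-0.013,0.064,1,62,-62,-153,-0.195,-0.016,0.075,1,71,-71,-175,-0.223,-0.018,0.086]'

```text
time_s: 11.12
tcp_pos: [0.4465, -0.1628, 0.1822]
tool_rot: [-0.049, 0.705, 0.049, 0.706]
force: [0.2, 0.3, 0.2]
gripper_width: 0.0855
```

```bash
python3 s.py; python3 - <<'E'
from h import *
d=grab('wrist'); save(d,'w3.png')
E
```

```text
t 11.12 q [ 0.367  0.241 -0.139  2.022  0.043  0.88   0.344] p [ 446.5 -162.8  182.2] F [0.2 0.3 0.2] w 85.5
[[ 0.001 -0.138  0.99 ]
 [ 0.     0.99   0.138]
 [-1.    -0.     0.001]]
```

View pics/w3.png

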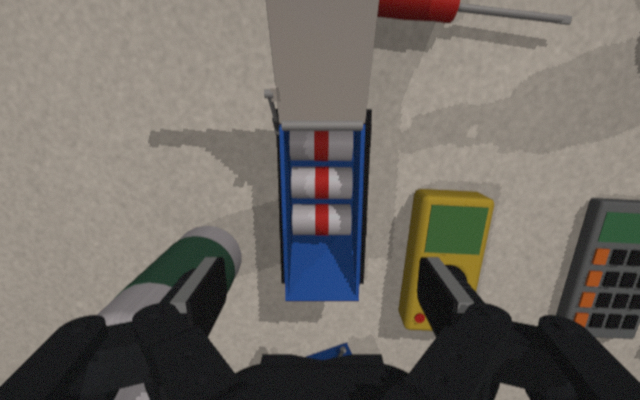

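The lid stays folded back by itself (white, at top (320,60)). The couplings are at (322,145/182/219), the lip at v≈300, and the box is square and centred between the pads (u≈323 vs 321).

```bash
python3 - <<'E'
from h import *
d=grab('wrist')
for u,v in((286,300),(358,300),(281,125),(366,125)): print(u,v,(ray(d,u,v,.058)*1000).round(1))
E
```

```text
286 300 [ 422.3 -256.5   58. ]
358 300 [ 484.2 -247.6   58. ]
281 125 [ 402.7 -109.6   58. ]
366 125 [ 465.1 -100.9   58. ]
```

>>> drive_tool --targets '[1,12,0,0,0,0,0,1,34,0,0,0,0,0,1,58,0,0,0,0,0,1,82,0,0,0,0,0,1,106,0,0,0,0,0,1,126,0,0,0,0,0,1,140,0,0,0,0,0,1,146,0,0,0,0,0]'

```text
time_s: 11.88
tcp_pos: [0.4476, -0.1617, 0.0343]
tool_rot: [-0.048, 0.706, 0.049, 0.705]
force: [-0.1, -0.1, -0.3]
gripper_width: 0.0857
```

>>> drive_tool --targets '[-0.2,0,0,0,0,0,0,-0.2,0,0,0,0,0,0,-0.2,0,0,0,0,0,0,-0.4,0,0,0,0,0,0,-1,0,0,0,0,0,0,-1,0,0,0,0,0,0,-1,0,0,0,0,0,0,-1,0,0,0,0,0,0]' --newtons 70

```text
time_s: 12.55
tcp_pos: [0.4476, -0.162, 0.0363]
tool_rot: [-0.049, 0.705, 0.049, 0.706]
force: [-3.3, 0.1, 6.7]
gripper_width: 0.0627
```

```bash
python3 s.py
```

```text
t 12.55 q [ 0.338  0.48  -0.114  2.129  0.102  0.538  0.287] p [ 447.6 -162.    36.3] F [-3.3  0.1  6.7] w 62.7
[[ 0.    -0.137  0.991]
 [ 0.     0.991  0.137]
 [-1.     0.     0.001]]
```

```bash
cat > p7.py <<'E'
from nxt import *
import fast
gp[:]=[.016,0,.004]
p,R=now(); q=bot.sense()['joint_pos']
for d in(0,10,20,30,40,50):
  for bm in(80,95):
    P=Path(q); tr=[]; ok=pour(P,p,-1,ph0+np.radians(d),bm,.075,tr); print(d,bm,ok,P.m.round(2),P.v.round(2),tr[-1].round(2) if tr else '')
E
python3 p7.py
```

```text
0 80 True 0.38 0.13 [ 0.8   1.21 -1.09  1.91 -0.55  0.79  0.62]
0 95 True 0.36 0.13 [ 0.86  1.41 -1.11  1.85 -0.57  0.93  0.71]
10 80 True 0.44 0.13 [ 0.69  1.15 -0.97  1.81 -0.56  1.02  0.65]
10 95 True 0.44 0.13 [ 0.74  1.33 -0.99  1.74 -0.59  1.17  0.71]
20 80 True 0.44 0.13 [ 0.57  1.12 -0.88  1.7  -0.53  1.22  0.66]
20 95 True 0.44 0.13 [ 0.61  1.29 -0.9   1.63 -0.58  1.37  0.7 ]
30 80 True 0.44 0.13 [ 0.47  1.11 -0.8   1.6  -0.49  1.4   0.68]
30 95 True 0.29 0.13 [ 0.5   1.27 -0.82  1.52 -0.56  1.56  0.69]
40 80 True 0.28 0.13 [ 0.37  1.11 -0.74  1.51 -0.45  1.57  0.71]
40 95 True 0.12 0.13 [ 0.38  1.27 -0.75  1.42 -0.53  1.73  0.69]
50 80 True 0.13 0.13 [ 0.27  1.12 -0.68  1.43 -0.4   1.72  0.74]
50 95 False 0.01 0.13 [ 0.27  1.17 -0.68  1.39 -0.43  1.78  0.73]
```

```bash
cat > p8.py <<'E'
from nxt import *
gp[:]=[.016,0,.004]; D=20; ph=ph0+np.radians(D); lp=BIN+[0,0,.075]+.025*np.array([np.cos(ph),np.sin(ph),0])
def pose(b,up=None):
    b=np.radians(b); B,T=bR(ph,b,-1); u=max(0,.08*(1-b/np.radians(50))) if up is None else up
    return lp+[0,0,u]+B@(gp-lip),T
def rows(p0,R0,P):
    out=[]
    for p,R in P:
        x=R0.T@(p-p0)*1000; w=rv(R0.T@R); out.append([int(v) for v in x.round()]+w.round(2).tolist())
    print(out)
E
python3 - <<'E'
from p8 import *
p,R=now(); R=bR(ph0,0,-1)[1]
p1,R1=pose(0)
calls(p,R,[(p+[0,0,.16],R,1),(p1,R1,2)])
E
```

```text
call: shift [-160.    0.    0.] turn [0. 0. 0.] -> p [ 448. -162.  196.]
--
call: shift [ 32. 222.  35.] turn [-0.175  0.     0.   ] -> p [452.  63. 165.]
call: shift [ 32. 213.  73.] turn [-0.175  0.     0.   ] -> p [456. 288. 133.]
--
```

>>> drive_tool --targets '[-1,-4,0,0,0,0,0,-1,-12,0,0,0,0,0,-1,-30,0,0,0,0,0,-1,-55,0,0,0,0,0,-1,-85,0,0,0,0,0,-1,-115,0,0,0,0,0,-1,-142,0,0,0,0,0,-1,-160,0,0,0,0,0]'

```text
time_s: 13.22
tcp_pos: [0.4481, -0.1619, 0.1985]
tool_rot: [-0.049, 0.704, 0.049, 0.707]
force: [0.8, -0.5, -9.0]
gripper_width: 0.0629
```

```bash
python3 s.py; python3 - <<'E'
from h import *
d=grab('scene'); save(d,'s3.png',(150,70,450,280),2.6)
E
```

```text
t 13.22 q [ 0.37   0.222 -0.144  2.002  0.039  0.917  0.344] p [ 448.1 -161.9  198.5] F [ 0.8 -0.5 -9. ] w 62.9
[[ 0.003 -0.138  0.99 ]
 [ 0.     0.99   0.138]
 [-1.    -0.     0.003]]
```

View pics/s3.png

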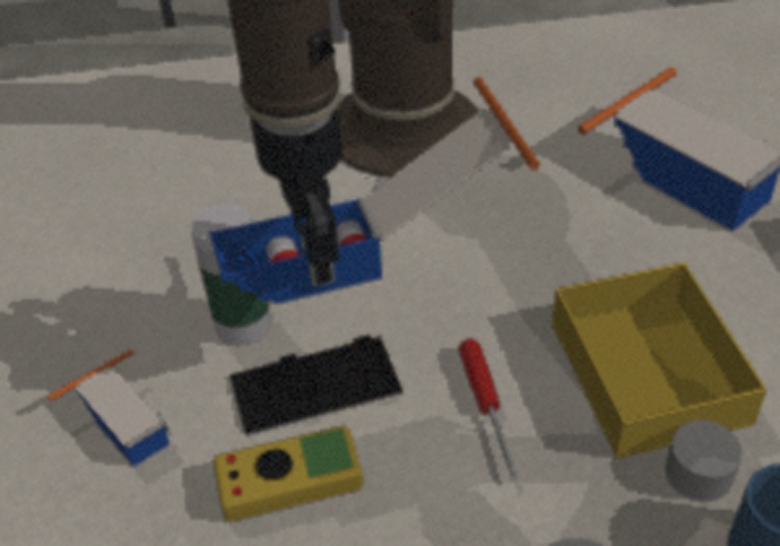

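The box is held level at (300,250) with its lid still back. The dock (315,380) is empty and everything else is undisturbed. Carrying it to the bin.

>>> drive_tool --targets '[-1,2,12,2,-0.01,0,0,-1,6,36,6,-0.03,0,0,-1,10,66,11,-0.05,0,0,-1,14,97,16,-0.08,0,0,-1,19,128,21,-0.1,0,0,-1,23,159,26,-0.125,0,0,-1,28,190,30,-0.15,0,0,-1,32,222,35,-0.175,0,0]'

```text
time_s: 13.93
tcp_pos: [0.4501, 0.0644, 0.162]
tool_rot: [-0.11, 0.699, 0.111, 0.698]
force: [0.2, 0.5, -8.9]
gripper_width: 0.0629
```

>>> drive_tool --targets '[-1,5,30,10,-0.025,0,0,-1,10,60,21,-0.05,0,0,-1,14,90,31,-0.07,0,0,-1,18,120,41,-0.1,0,0,-1,22,150,51,-0.12,0,0,-1,26,178,61,-0.145,0,0,-1,30,200,69,-0.165,0,0,-1,32,213,73,-0.175,0,0]'

```text
time_s: 14.6
tcp_pos: [0.4537, 0.2915, 0.13]
tool_rot: [-0.171, 0.686, 0.173, 0.685]
force: [0.7, 0.3, -8.8]
gripper_width: 0.0629
```

```bash
python3 s.py; python3 - <<'E'
from p8 import *
p,R=now(); print(((pose(0)[0]-p)*1000).round(1))
P0=pose(0); rows(p,R,[pose(b) for b in(3,8,14,20,26,32,38,42)])
s0=pose(42); rows(*s0,[pose(b) for b in(44,46,48,50,52,54,56,58)])
s0=pose(58); rows(*s0,[pose(b) for b in(60,62,64,66,68,70,72,74)])
s0=pose(74); rows(*s0,[pose(b) for b in(76,78,80,82,84,86,88,90)])
d=grab('scene'); save(d,'s4.png',(200,20,520,260),2.4)
E
```

```text
t 14.6 q [-0.346  0.439 -0.399  1.908  0.22   0.839 -0.367] p [453.7 291.5 130. ] F [ 0.7  0.3 -8.8] w 62.9
[[-0.002 -0.473  0.881]
 [ 0.002  0.881  0.473]
 [-1.     0.003 -0.001]]
[ 2.2 -3.8  3. ]
[[-3, -3, 0, 0.01, -0.0, 0.05], [-3, -2, 0, 0.01, -0.0, 0.14], [-3, -2, 0, 0.01, -0.0, 0.24], [-3, -2, 0, 0.01, -0.0, 0.35], [-4, -4, 0, 0.01, -0.0, 0.45], [-3, -7, 0, 0.01, -0.0, 0.56], [-3, -10, 0, 0.01, -0.0, 0.66], [-2, -13, 0, 0.01, -0.0, 0.73]]
[[-1, -1, 0, -0.0, -0.0, 0.03], [-2, -3, 0, -0.0, 0.0, 0.07], [-2, -5, 0, -0.0, -0.0, 0.1], [-3, -6, 0, -0.0, -0.0, 0.14], [-7, -6, 0, -0.0, -0.0, 0.17], [-10, -6, 0, 0.0, 0.0, 0.21], [-13, -6, 0, -0.0, -0.0, 0.24], [-16, -6, 0, -0.0, 0.0, 0.28]]
[[-3, 1, 0, 0.0, -0.0, 0.03], [-6, 1, 0, 0.0, -0.0, 0.07], [-10, 2, 0, 0.0, -0.0, 0.1], [-13, 2, 0, 0.0, -0.0, 0.14], [-16, 2, 0, -0.0, -0.0, 0.17], [-19, 3, 0, 0.0, 0.0, 0.21], [-23, 3, 0, 0.0, -0.0, 0.24], [-26, 3, 0, 0.0, -0.0, 0.28]]
[[-3, 1, 0, 0.0, -0.0, 0.03], [-6, 1, 0, -0.0, -0.0, 0.07], [-10, 2, 0, -0.0, -0.0, 0.1], [-13, 2, 0, -0.0, -0.0, 0.14], [-16, 2, 0, 0.0, -0.0, 0.17], [-19, 3, 0, -0.0, 0.0, 0.21], [-23, 3, 0, 0.0, -0.0, 0.24], [-26, 3, 0, -0.0, 0.0, 0.28]]
```

View pics/s4.png

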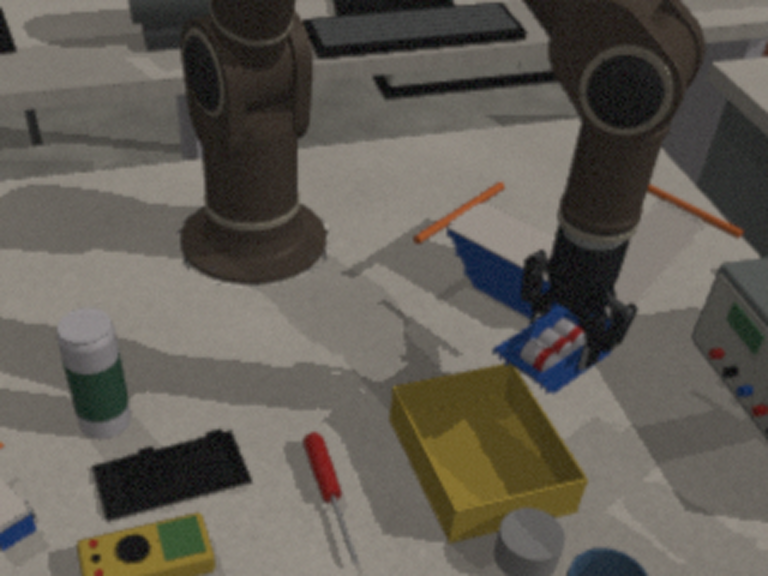

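>>> drive_tool --targets '[-1,-1,-1,0,0,0,0.03,-1,-2,-2,0,0,0,0.08,-1,-3,-2,0,0,0,0.13,-1,-3,-2,0,0,0,0.18,-1,-3,-2,0,0,0,0.24,-1,-3,-2,0,0,0,0.29,-1,-3,-2,0,0,0,0.34,-1,-3,-3,0,0,0,0.38]'

```text
time_s: 15.32
tcp_pos: [0.4567, 0.2837, 0.1337]
tool_rot: [-0.037, 0.707, 0.297, 0.641]
force: [-0.6, -0.7, -9.0]
gripper_width: 0.0632
```

>>> drive_tool --targets '[-1,0,-1,0,0,0,0.04,-1,-1,-2,0,0,0,0.09,-1,-1,-3,0,0,0,0.13,-1,-2,-5,0,0,0,0.18,-1,-2,-6,0,0,0,0.22,-1,-3,-8,0,0,0,0.27,-1,-3,-9,0,0,0,0.31,-1,-3,-10,0,0,0,0.35]'

```text
time_s: 15.98
tcp_pos: [0.4622, 0.2743, 0.1324]
tool_rot: [0.086, 0.702, 0.404, 0.58]
force: [0.5, -0.1, -10.2]
gripper_width: 0.0633
```

```bash
python3 s.py; python3 - <<'E'
from p8 import *
p,R=now(); print(((pose(42)[0]-p)*1000).round(1), rv(R.T@pose(42)[1]).round(3))
d=grab('scene'); save(d,'s5.png',(300,100,460,260),3)
for n,x in(('lip',p+bR(ph,np.radians(42),-1)[0]@(lip-gp)),('bin',BIN+[0,0,.06])):
    c=R_=Rotation.from_quat(d['rotation']).as_matrix().T@(x-np.array(d['xyz'])); print(n,(x*1000).round(),d['cx']+d['f']*c[0]/c[2],d['cy']+d['f']*c[1]/c[2])
E
```

```text
t 15.98 q [ 0.317  0.7   -0.747  1.863 -0.348  0.885  0.399] p [462.2 274.3 132.4] F [  0.5  -0.1 -10.2] w 63.3
[[-0.312 -0.348  0.884]
 [ 0.59   0.659  0.467]
 [-0.745  0.667 -0.   ]]
[-2.3  5.7 -0. ] [ 0.    -0.001  0.003]
lip [501. 201.  88.] 406.7901488288935 189.09567475864256
bin [510. 185.  60.] 400.83378974867367 199.2534142546258
```

View pics/s5.png

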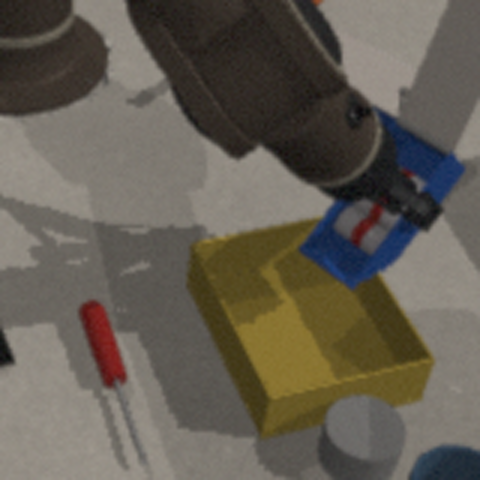

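The lip edge in the crop is at (303,247)–(350,287), its middle at the predicted spot. It is over the bin and pointing at the bin's middle, and the lid is still back. Tipping on slowly.

>>> drive_tool --targets '[-1,-1,-1,0,0,0,0.03,-1,-2,-3,0,0,0,0.07,-1,-2,-5,0,0,0,0.1,-1,-3,-6,0,0,0,0.14,-1,-7,-6,0,0,0,0.17,-1,-10,-6,0,0,0,0.21,-1,-13,-6,0,0,0,0.24,-1,-16,-6,0,0,0,0.28]'

```text
time_s: 16.7
tcp_pos: [0.4695, 0.2627, 0.1425]
tool_rot: [0.183, 0.682, 0.483, 0.518]
force: [-0.4, -0.1, -6.8]
gripper_width: 0.0629
```

>>> drive_tool --targets '[-1,-3,1,0,0,0,0.03,-1,-6,1,0,0,0,0.07,-1,-10,2,0,0,0,0.1,-1,-13,2,0,0,0,0.14,-1,-16,2,0,0,0,0.17,-1,-19,3,0,0,0,0.21,-1,-23,3,0,0,0,0.24,-1,-26,3,0,0,0,0.28]'

```text
time_s: 17.37
tcp_pos: [0.479, 0.2445, 0.1587]
tool_rot: [0.277, 0.65, 0.55, 0.445]
force: [0.1, 0.3, -7.4]
gripper_width: 0.0632
```

>>> drive_tool --targets '[-1,-3,1,0,0,0,0.03,-1,-6,1,0,0,0,0.07,-1,-10,2,0,0,0,0.1,-1,-13,2,0,0,0,0.14,-1,-13,2,0,0,0,0.14,-1,-13,2,0,0,0,0.14,-1,-13,2,0,0,0,0.14,-1,-13,2,0,0,0,0.14]'

```text
time_s: 18.03
tcp_pos: [0.4841, 0.2345, 0.1642]
tool_rot: [0.32, 0.63, 0.579, 0.406]
force: [-0.3, -0.7, -6.7]
gripper_width: 0.0631
```

```bash
python3 s.py; python3 - <<'E'
from p8 import *
p,R=now(); print(((pose(82)[0]-p)*1000).round(1), rv(R.T@pose(82)[1]).round(3))
d=grab('scene'); save(d,'s6.png',(280,90,480,270),3)
E
```

```text
t 18.03 q [ 0.58   1.139 -0.875  1.686 -0.537  1.255  0.669] p [484.1 234.5 164.2] F [-0.3 -0.7 -6.7] w 63.1
[[-0.465 -0.067  0.883]
 [ 0.874  0.123  0.469]
 [-0.14   0.99   0.001]]
[-1.8  3.  -2.2] [ 0.002 -0.003  0.001]
```

View pics/s6.png

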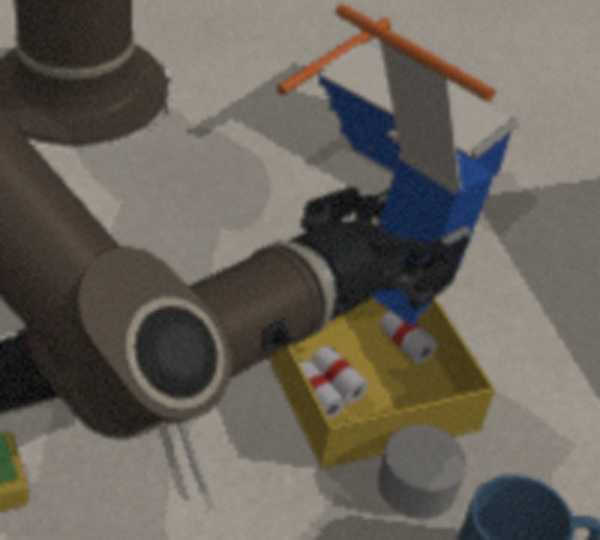

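All three couplings are in the bin at (320,390), (340,372) and (408,335). The wrist load fell by about 2.4 N, which is 3 × 80 g. The box is empty and its lid still back, so I'll bring it level again.

```bash
python3 - <<'E'
from p8 import *
p,R=now()
rows(p,R,[pose(b) for b in(79,74,68,62,56,50,45,41)])
rows(*pose(41),[pose(b) for b in(36,30,24,18,12,7,3,0)])
g=np.array([.4476,-.162,.1963]); Rg=bR(ph0,0,-1)[1]
calls(*pose(0),[(g,Rg,2)])
E
```

```text
[[9, -3, 0, 0.0, -0.0, -0.05], [16, -6, 0, 0.0, -0.0, -0.14], [25, -10, 0, 0.0, -0.0, -0.24], [34, -15, 0, 0.0, -0.0, -0.35], [41, -20, 0, 0.0, -0.0, -0.45], [49, -27, 0, 0.0, -0.0, -0.56], [53, -25, 0, 0.0, -0.0, -0.64], [56, -24, 0, 0.0, -0.0, -0.71]]
[[2, 3, 0, 0.0, 0.0, -0.09], [4, 6, 0, 0.0, 0.0, -0.19], [5, 7, 0, 0.0, 0.0, -0.3], [6, 8, 0, 0.0, 0.0, -0.4], [6, 8, 0, 0.0, 0.0, -0.51], [6, 8, 0, 0.0, 0.0, -0.59], [5, 7, 0, -0.0, 0.0, -0.66], [5, 6, 0, 0.0, 0.0, -0.72]]
call: shift [ -32. -197. -109.] turn [0.175 0.    0.   ] -> p [452.  63. 165.]
call: shift [ -32. -213.  -73.] turn [0.175 0.    0.   ] -> p [ 448. -162.  196.]
--
```

>>> drive_tool --targets '[-1,9,-3,0,0,0,-0.05,-1,16,-6,0,0,0,-0.14,-1,25,-10,0,0,0,-0.24,-1,34,-15,0,0,0,-0.35,-1,41,-20,0,0,0,-0.45,-1,49,-27,0,0,0,-0.56,-1,53,-25,0,0,0,-0.64,-1,56,-24,0,0,0,-0.71]'

```text
time_s: 18.75
tcp_pos: [0.458, 0.2817, 0.1336]
tool_rot: [0.08, 0.702, 0.402, 0.582]
force: [-0.1, 0.3, -6.9]
gripper_width: 0.0633
```

>>> drive_tool --targets '[-1,2,3,0,0,0,-0.09,-1,4,6,0,0,0,-0.19,-1,5,7,0,0,0,-0.3,-1,6,8,0,0,0,-0.4,-1,6,8,0,0,0,-0.51,-1,6,8,0,0,0,-0.59,-1,5,7,0,0,0,-0.66,-1,5,6,0,0,0,-0.72]'

```text
time_s: 19.42
tcp_pos: [0.4535, 0.2887, 0.1333]
tool_rot: [-0.172, 0.686, 0.171, 0.686]
force: [-0.9, -0.4, -6.9]
gripper_width: 0.063
```

>>> drive_tool --targets '[-1,-2,-12,-7,0.01,0,0,-1,-7,-36,-20,0.035,0,0,-1,-11,-62,-34,0.06,0,0,-1,-15,-89,-49,0.08,0,0,-1,-19,-116,-64,0.105,0,0,-1,-23,-143,-79,0.13,0,0,-1,-28,-170,-94,0.15,0,0,-1,-32,-197,-109,0.175,0,0]'

```text
time_s: 20.08
tcp_pos: [0.45, 0.0618, 0.1644]
tool_rot: [-0.109, 0.699, 0.111, 0.698]
force: [0.8, -0.3, -6.5]
gripper_width: 0.063
```

>>> drive_tool --targets '[-1,-5,-30,-10,0.025,0,0,-1,-10,-60,-21,0.05,0,0,-1,-14,-90,-31,0.07,0,0,-1,-18,-120,-41,0.1,0,0,-1,-22,-150,-51,0.12,0,0,-1,-26,-178,-61,0.145,0,0,-1,-30,-200,-69,0.165,0,0,-1,-32,-213,-73,0.175,0,0]'

```text
time_s: 20.75
tcp_pos: [0.4468, -0.1646, 0.1963]
tool_rot: [-0.047, 0.706, 0.048, 0.705]
force: [0.5, 0.4, -7.0]
gripper_width: 0.0632
```

```bash
python3 s.py; python3 - <<'E'
from p8 import *
p,R=now(); g=np.array([.4476,-.162,.1963]); Rg=bR(ph0,0,-1)[1]
print('to go',(R.T@(g-p)*1000).round(1),rv(R.T@Rg).round(3))
d=grab('wrist'); save(d,'w5.png')
E
```

```text
t 20.75 q [ 0.36   0.225 -0.125  2.003  0.033  0.917  0.353] p [ 446.8 -164.6  196.3] F [ 0.5  0.4 -7. ] w 63.2
[[-0.001 -0.134  0.991]
 [ 0.002  0.991  0.134]
 [-1.     0.002 -0.001]]
to go [-0.   2.4  1.1] [-0.001 -0.001 -0.002]
```

View pics/w5.png

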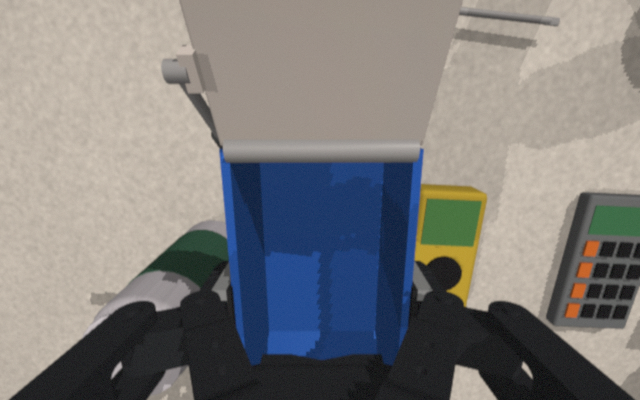

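The box is empty, with the lid back (top) and the hinge line level at v≈152. I'll check whether it slipped in pitch in the grip, using depth.

```bash
python3 - <<'E'
from h import *
d=grab('wrist'); P=cloud(d); 
def fit(u0,v0,u1,v1):
    p=P[v0:v1,u0:u1].reshape(-1,3); p=p[d['depth'][v0:v1,u0:u1].ravel()>0]; c=np.median(p,0); p=p[np.abs(p[:,2]-c[2])<.02]
    A=np.c_[p[:,:2]-c[:2],np.ones(len(p))]; k=np.linalg.lstsq(A,p[:,2],rcond=None)[0]
    ux=np.array([-.136,.991]);uy=np.array([-.991,-.136]); print('z',(c*1000).round(1),'pitch deg',np.degrees(k[:2]@ux).round(2),'roll',np.degrees(k[:2]@uy).round(2),len(p))
fit(270,185,375,250); fit(275,185,365,230)
for u,v in((225,152),(420,152)): print((P[v-3:v+4,u-2:u+3].reshape(-1,3).mean(0)*1000).round(1))
E
```

```text
z [ 445.1 -146.   170.2] pitch deg 0.01 roll 0.03 6797
z [ 443.2 -141.   170.2] pitch deg 0.19 roll 0.08 4033
[ 410.6 -111.8  221.8]
[ 470.2 -104.1  219.9]
```

>>> drive_tool --targets '[-1,10,1,0,0,0,0,-1,30,2,1,0,0,0,-1,55,2,1,0,0,0,-1,80,2,1,0,0,0,-1,103,2,1,0,0,0,-1,122,2,1,0,0,0,-1,135,2,1,0,0,0,-1,140,2,1,0,0,0]'

```text
time_s: 21.52
tcp_pos: [0.4474, -0.1578, 0.0532]
tool_rot: [-0.048, 0.707, 0.051, 0.704]
force: [-0.8, -0.4, -5.4]
gripper_width: 0.0631
```

```bash
python3 s.py 447.6 -162 36.3; sleep 0; python3 s.py 447.6 -162 36.3 | tail -1
```

```text
t 21.52 q [ 0.33   0.448 -0.112  2.121  0.083  0.581  0.3  ] p [ 447.4 -157.8   53.2] F [-0.8 -0.4 -5.4] w 63.1
[[-0.004 -0.141  0.99 ]
 [ 0.004  0.99   0.141]
 [-1.     0.005 -0.004]]
tool shift [16.9 -4.2 -0.3]
tool shift [16.9 -4.2 -0.3]
```

>>> drive_tool --targets '[-1,0,0,0,0,0,0,-1,0,0,0,0,0,0,-1,0,0,0,0,0,0,-1,0,0,0,0,0,0,-1,0,0,0,0,0,0,-1,0,0,0,0,0,0,-1,0,0,0,0,0,0,-1,0,0,0,0,0,0]'

```text
time_s: 22.18
tcp_pos: [0.4491, -0.161, 0.0562]
tool_rot: [-0.048, 0.705, 0.049, 0.706]
force: [0.6, 0.3, -7.2]
gripper_width: 0.0636
```

```bash
python3 s.py 447.6 -162 36.3; python3 - <<'E'
from h import *
for _ in range(3): grab('top'); s=bot.sense(); print((s['tcp_pos']*1000).round(1))
E
```

```text
t 22.18 q [ 0.333  0.444 -0.11   2.118  0.084  0.584  0.301] p [ 449.1 -161.    56.2] F [ 0.6  0.3 -7.2] w 63.6
[[ 0.001 -0.137  0.991]
 [ 0.001  0.991  0.137]
 [-1.     0.001  0.001]]
tool shift [19.9 -0.8 -1.7]
[ 449.1 -161.    56.1]
[ 449.1 -161.    56. ]
[ 449.1 -161.    56. ]
```

>>> drive_tool --targets '[-1,0,-1,-2,0,0,0,-1,4,-1,-2,0,0,0,-1,8,-1,-2,0,0,0,-1,12,-1,-2,0,0,0,-1,15,-1,-2,0,0,0,-1,17,-1,-2,0,0,0,-1,18,-1,-2,0,0,0,-1,18,-1,-2,0,0,0]'

```text
time_s: 23.0
tcp_pos: [0.4471, -0.1621, 0.0376]
tool_rot: [-0.048, 0.706, 0.049, 0.705]
force: [0.0, -0.2, -6.6]
gripper_width: 0.0633
```

>>> drive_tool --targets '[-1,1,0,0,0,0,0,-1,2,0,0,0,0,0,-1,2,0,0,0,0,0,-1,2,0,0,0,0,0,-1,2,0,0,0,0,0,-1,2,0,0,0,0,0,-1,2,0,0,0,0,0,-1,2,0,0,0,0,0]'

```text
time_s: 23.67
tcp_pos: [0.4475, -0.1622, 0.0364]
tool_rot: [-0.049, 0.705, 0.049, 0.706]
force: [-1.3, 1.7, 5.6]
gripper_width: 0.0629
```

```bash
python3 s.py 447.6 -162 36.3
```

```text
t 23.67 q [ 0.331  0.479 -0.104  2.13   0.092  0.536  0.297] p [ 447.5 -162.2   36.4] F [-1.3  1.7  5.6] w 62.9
[[ 0.001 -0.138  0.99 ]
 [ 0.001  0.99   0.138]
 [-1.     0.001  0.001]]
tool shift [0.1 0.2 0.2]
```

The box sits at the same height with the same contact force as when grasped. Releasing and retreating straight up.

>>> drive_tool --targets '[0.9,0,0,0,0,0,0,0.9,0,0,0,0,0,0,1,0,0,0,0,0,0,1,0,0,0,0,0,0,1,0,0,0,0,0,0,1,0,0,0,0,0,0,1,-5,0,0,0,0,0,1,-15,0,0,0,0,0]'

```text
time_s: 24.33
tcp_pos: [0.4465, -0.162, 0.0506]
tool_rot: [-0.048, 0.706, 0.049, 0.705]
force: [-0.2, 1.3, 0.2]
gripper_width: 0.0854
```

>>> drive_tool --targets '[1,-15,0,0,0,0,0,1,-40,0,0,0,0,0,1,-70,0,0,0,0,0,1,-100,0,0,0,0,0,1,-130,0,0,0,0,0,1,-155,0,0,0,0,0,1,-170,0,0,0,0,0,1,-175,0,0,0,0,0]'

```text
time_s: 25.0
tcp_pos: [0.4483, -0.1627, 0.2296]
tool_rot: [-0.049, 0.703, 0.048, 0.707]
force: [0.4, -0.7, 0.4]
gripper_width: 0.0853
```

```bash
python3 s.py; python3 - <<'E'
from h import *
save(grab('scene'),'s7.png',(130,80,490,330),2.2); save(grab('top'),'t7.png')
E
```

```text
t 25.0 q [ 0.362  0.184 -0.13   1.967  0.028  0.988  0.356] p [ 448.3 -162.7  229.6] F [ 0.4 -0.7  0.4] w 85.3
[[ 0.006 -0.137  0.991]
 [-0.001  0.991  0.137]
 [-1.    -0.001  0.005]]
```

View pics/s7.png

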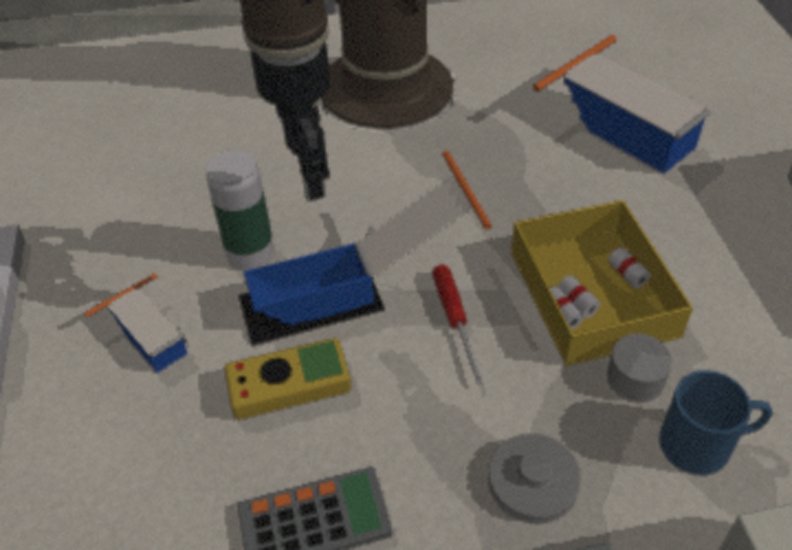

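The box is back in the dock (310,285) with its lid folded back. The three couplings are in the bin, and the bystanders look unmoved. One last numeric check that the box is seated and the bystanders haven't shifted, then hand in.

```bash
python3 - <<'E'
from h import *
d=grab('wrist'); P=cloud(d); H,S,V=cv2.split(cv2.cvtColor(d['image'],cv2.COLOR_RGB2HSV))
m=(H>100)&(H<125)&(S>120)&(d['depth']>0)&(P[...,2]<.02)&(P[...,2]>-.01)&(abs(P[...,0]-.447)<.05)&(P[...,1]>-.2)&(P[...,1]<-.115)
p=P[m]; A=np.c_[p[:,:2]-p[:,:2].mean(0),np.ones(len(p))]; k=np.linalg.lstsq(A,p[:,2],rcond=None)[0]
print('floor z mm',k[2]*1000,'slopes deg',np.degrees(k[:2]),len(p))
a=cv2.imread('pics/scene0.png');b=cv2.cvtColor(grab('scene')['image'],cv2.COLOR_RGB2BGR)
ha,hb=[cv2.cvtColor(i,cv2.COLOR_BGR2HSV) for i in(a,b)]
for n,l,u,(x0,y0,x1,y1) in(('meter',(20,120,60),(34,255,255),(225,225,295,275)),('driver',(172,150,40),(180,255,255),(320,190,350,235)),('can',(70,60,20),(95,255,255),(220,140,260,205)),('mug',(95,60,20),(125,255,255),(425,240,490,300))):
    r=[]
    for h in(ha,hb):
        mm=cv2.moments(cv2.inRange(h[y0:y1,x0:x1],l,u),True); r+=[round(mm['m10']/max(mm['m00'],1),1),round(mm['m01']/max(mm['m00'],1),1),mm['m00']]
    print(n,r)
E
```

```text
floor z mm 10.306756240152879 slopes deg [ 0.02982017 -0.10589041] 4576
meter [32.5, 29.2, 930.0, 32.5, 29.1, 933.0]
driver [13.0, 24.7, 14.0, 12.1, 23.6, 17.0]
can [21.6, 43.4, 295.0, 21.4, 43.3, 315.0]
mug [26.2, 31.2, 1457.0, 26.1, 31.2, 1464.0]
```

The box floor is at about 10 mm (9 expected) and level, and the bystanders haven't moved.

```bash
python3 -c "
from bench import job
print(job.finish_job())"
```

```text
the job is handed in; nothing more can be done
None
```

The job is done and handed in. The robot's clock stood at about 25 s of the allowed 72 s, and I viewed 11 pictures.

**What I did:**
- **Lid:** I pinched the bar's −y end, since the can was beside the other end, and swung the lid along its arc onto the stop. It stayed back when let go, with the box still in its dock.
- **Pouring:** I gripped the box across its sides, carried it level to the bin and tipped it slowly to about 82° with the lip just above the rim. All three couplings went into the bin.
- **Putting back:** I stood the box back in its dock at the pose where I had gripped it, let go and moved the arm clear.

**Last checks:**
- **Box:** it stands in the dock, tilted no more than about 0.1°. Its floor is at 10.3 mm against 9 expected, which is within calibration. The lid is still folded back.
- **Couplings:** three are visible in the bin, and the wrist load had dropped by about 2.4 N, matching 3 × 80 g.
- **Bystanders:** the meter, can and mug are within about 0.2 px of where they started. The screwdriver differs by about 1 px, but its colour mask was only about 15 px, so that is within noise. The tin, flywheel and calculator I judged by eye only, and they look unmoved.

**One disagreement:** a wrist-camera estimate put the box about 7 mm to one side of my earlier estimates. I relied on how it was centred between the pads in the image, and the grasp turned out centred.

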